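# Slide the battery pack home in its bay and bolt it in

## Task

Push the battery pack straight down the lane between the two guide rails of the open power unit, fully home against the rubber stops, without the pack touching either rail on the way or at the end; then push the bolt fully across behind it with a fingertip. The pack is only to be pushed along, never picked up or tipped, and the other loose things stay where they are.

Things in the scene. Friction and masses are not known exactly. Their poses are not given: they have to be found in the camera images.
- unit: open white standby power unit, cover off, fixed to the bench. Origin: bench level, middle of the lane's mouth (between the rails' front ends). x runs down the lane into the bay, y across it to the bolt's side, z up. Bay floor and folded-down front flap are one level surface 5 mm above the bench, x -236 to 190 mm, y -135 to 135 mm. Parts beside the bay are at most 50 mm high
- rail_near: aluminium guide rail with yellow edging on the +y side of the lane (origin and axes as unit's). Its inner face is at y = +53 mm in the unit's frame, from x = 0 to 122 mm; it is 4 mm thick with an outward foot, its top 29 mm above the bench
- rail_far: the matching rail, inner face at y = -53 mm in the unit's frame; the lane between them is 106 mm wide
- stop (a point): front face of the two rubber buffers at the lane's end, x = 124 mm in the unit's frame, on the lane's middle line, 27 mm above the bench. The pack is fully home when its nose rests on them; its tail is then 4 mm inside the rails' front ends
- pack: loose battery pack, grey box with blue sides, 120 long x 90 wide x 62 mm high, 0.5 to 0.95 kg, on the open flap before the lane, askew and off to one side. Origin: centre of its underside. x points to its nose (end with brass contacts, goes in first, already faces the lane), y to its left, z up
- pack_nose (a point): centre of the pack's nose face, 60 mm ahead of the pack's origin, 31 mm above its underside
- bolt (a joint): barrel bolt across the lane's mouth on the rail_near side, an 11 mm steel rod in a low barrel. 0 = drawn back clear of the lane, 0.030 m = fully across, 27 mm into the lane, just behind a pack that is home. It slides towards the unit's -y, stays where it is left and takes about 2 to 4 N
- bolt_post (a point): point on the axis of the bolt's upright thumb post, 52 mm above the bench, the height to push. Post 9 mm thick, with a red knob 14 mm thick from 58 to 76 mm above the bench. It moves with the bolt from y = 100 mm (drawn back) to 70 mm (across), x = -9 mm, in the unit's frame. The barrel below spans y = 59 to 113 mm, up to 29 mm above the bench
- screw_dish: bystander: round steel dish 44 mm across, 18 mm high, standing on the unit's floor between bolt and terminal strip. Origin: centre of its underside
- meter: bystander on the bench: yellow handheld multimeter 150 x 75 x 35 mm, lying flat. Origin: centre of its underside
- driver: bystander on the bench: screwdriver 190 mm long, lying flat
- tape: bystander on the bench: roll of red tape, 68 mm across, 19 mm high. Origin: centre of its underside
- breaker: bystander on the bench: white three-pole circuit breaker 51 x 68 x 62 mm. Origin: centre of its underside
- fuse_box: bystander on the bench: small cardboard box of fuses 70 x 45 x 28 mm. Origin: centre of its underside
- spray: bystander on the bench: upright spray can, 52 mm across, 150 mm high. Origin: centre of its underside

How it is judged:
On the way, in this order (a step that is already met when the one before it is completed fails the run):
1. the pack is home against the stops while the bolt is still drawn back (x of pack_nose in the frame of unit above 0.119 m and y of pack in the frame of unit between -0.0085 and 0.0085 m and angle between the x axis of pack and the x axis of unit, either way round below 0.1 rad and angle between pack's own z axis and vertical below 0.05 rad and height (world z) of pack below 0.01 m and value of joint bolt below 0.012 m), for 0.2 s.
2. the bolt is pushed across behind the pack (value of joint bolt above 0.025 m), for 0.2 s.
At the end, for the whole second after the job is handed in: the pack's nose is within 5 mm of the stops, the pack stands flat, clear of both rails and at rest between them, and the bolt is across (at least 25 of its 30 mm) (x of pack_nose in the frame of unit above 0.119 m and y of pack in the frame of unit between -0.0085 and 0.0085 m and angle between the x axis of pack and the x axis of unit, either way round below 0.1 rad and angle between pack's own z axis and vertical below 0.05 rad and height (world z) of pack below 0.01 m and value of joint bolt above 0.025 m and linear speed of pack below 0.01 m/s and contact force between pack and rail_near below 0.2 N and contact force between pack and rail_far below 0.2 N); the robot touches nothing.
It fails at once if the pack touches a guide rail (contact force between pack and rail_near above 0.2 N or contact force between pack and rail_far above 0.2 N).
It fails at once if the pack is lifted or tipped (height (world z) of pack above 0.013 m or angle between pack's own z axis and vertical above 0.12 rad).
It fails at once if another loose thing is moved by more than 20 mm or knocked over (distance of any of screw_dish, meter, driver, tape, breaker, fuse_box, spray from where it was at the start of the episode above 0.02 m or angle between spray's own z axis and vertical above 0.5 rad).
It also fails if it takes over 72 s, if anything falls off the work surface, if the arm or the gripper's body presses on something with over 40 N, if the wrist force passes 120 N, or if a joint passes its speed limit or range.

## Robot

A 6-joint arm with a two-finger parallel gripper is mounted at the origin on the work surface. World frame = base frame: x ahead of the robot, y to its left, z up, the work surface at z = 0. Lengths are in m, angles in rad, forces in N, time in s.
With the tool pointing down it reaches from about 0.35 to 1 m from the base axis. Payload 7.1 kg.
Tool frame: the origin (TCP) lies on the centre line of the jaws, within the pads' length; the fingertips stand 25 mm ahead of it and the grasp point (between the pads) lies 6 mm ahead of it; z points along the fingers, y is the direction in which the jaws open and shut (so a half turn about z gives the same grasp; the last joint's range is limited). The gripper opens to 85 mm and grips with 20 to 120 N. Pads are 22 mm wide; open, the fingers measure 114 mm over their backs; the gripper's body (76 mm by 85 mm) begins 54 mm behind the grasp point. The pads swing forward as they close: fully open they stand 13 mm farther back than shut.
Start: joints at [1.123, 0.423, 1.63, -0, 1.089, -0.019], TCP at [0.26, 0.568, 0.256] pointing down, gripper open.
Joint ranges: [-3, 3], [-0.9, 2.11], [0.09, 2.58], [-1.31, 4.45], [0.11, 2.69], [-2.54, 2.54]. Speed limits (rad/s): [2.39, 2.39, 3.01, 3.14, 3.14, 3.14].

## Interface

Orientations are given as a unit quaternion [x, y, z, w].
In Python, from plant import manip, vision, order gives the robot as it stands.
- The arm moves only by the tool play_rows, never from a script. Its argument "increments" is a list of rows, each an object of numbers: "rx", "ry", "rz": the turn, a rotation vector about the tool's x, y, z in rad; "x", "y", "z": the shift along the tool's x, y, z in mm; "fingers": the opening in per cent of the stroke, from 0 (shut) to 100 (fully open). In form: [{"rx": .., "ry": .., "rz": .., "x": .., "y": .., "z": .., "fingers": ..}, ...]. A call has 1 to 8 rows; each row shifts and turns the pose as measured when the row begins, along the tool's axes as they then stand; what a row does not reach is not made up. A row lasts 1/10 s, in which the tool goes at most 50 mm and 8.59 degrees, less where a joint would pass 70% of its speed; a pose out of reach is approached as far as the arm can. A call is refused whole if a number of a shift passes 50 or a number of a turn 0.15, either way. A call with a gripper value outside its range is refused whole. The fingers move at their own pace and stop on an object; "squeeze" is the grip in N (left out, the last holds). Time passes only in rows, so rows that do not move let the fingers close. It gives the time, the measured TCP pose, the force and the opening at its end, in the units of the state.
- manip.observe(): the state, without advancing time (a new reading comes with each control period).
- vision.read_camera(name): name is "scene" or "top" or "wrist"; returns the picture (480x640x3 uint8, red, green, blue); there is no depth.
- vision.camera_params(name): a dict with "fx", "fy", "cx", "cy" (pixels), "dist_coeffs" ([k1, k2, p1, p2, k3] as OpenCV has them; the pictures are not rectified), "R" (3x3) and "t" (3): a world point X has camera coordinates R X + t; the wrist camera has in their place "hand_eye" (4x4, takes a point from camera to tool coordinates, whose origin is the TCP and whose axes are the flange's). Camera axes: x right, y down, z forward; pixel columns grow to the right and rows downward; lengths in m; the calibration is good to about 2 mm. A picture is of the moment at which its call begins: read the wrist's pose just before it. camera_params takes no time and is no camera call.
- order.job_done(): hands the job in, once; it reports no verdict.
The state is a dict: "clock": time; "joints": joint angles; "dq": joint speeds; "tau": joint torques, N m; "tool_pos": TCP position; "ee_rot": TCP orientation; "ft_force": force on the tool from outside, world axes, zero at the start; "moment": the same for the moment, N m; "grip_width": finger opening in m.
Only numpy, scipy, OpenCV 4.12 (cv2) and the standard library are available. Lean on these libraries where they do the work, as an engineer would, in place of code of your own. Each camera call takes 0.05 s, during which the arm holds its last target.

## Working session

There is one attempt and no reset: what is moved stays moved. The work goes in short steps, Python scripts to look and compute and a tool call to move; the robot and the scene stay as the last step left them, time stands still between calls to the robot, and variables do not carry over. Pictures are saved under pics/ and viewed, and the job is handed in when it is done.

Besides the shell and the picture viewer there is one more tool, called in YAML: its name, and indented under it one key for each argument. play_rows: Moves the arm, as the interface text tells. Its arguments: {"type":"object","properties":{"increments":{"type":"array","items":{"type":"object","properties":{"rx":{"type":"number"},"ry":{"type":"number"},"rz":{"type":"number"},"x":{"type":"number"},"y":{"type":"number"},"z":{"type":"number"},"fingers":{"type":"number"}}}},"squeeze":{"type":"number"}},"required":["increments"]}

```bash
ls; mkdir -p pics; python3 - <<'E'
from plant import manip, vision, order
import cv2, json
s=manip.observe()
print(s)
for n in ["scene","top","wrist"]:
    im=vision.read_camera(n); cv2.imwrite(f"pics/{n}0.png",im[:,:,::-1])
    print(n,vision.camera_params(n))
E
```

```text
pics
{'clock': 0.0, 'joints': array([ 1.12302888e+00,  4.23839252e-01,  1.63074317e+00,  2.90669702e-05,
        1.08859545e+00, -1.90216041e-02]), 'dq': array([0.0018506 , 0.00083806, 0.00032734, 0.00050801, 0.00134588,
       0.00152886]), 'tau': array([ 2.41994450e-03, -5.57414210e+01, -2.81738430e+01,  7.49263904e-05,
        7.40247080e-03,  6.63371139e-06]), 'tool_pos': array([0.25958158, 0.56795408, 0.25552577]), 'ee_rot': array([ 2.12741275e-01,  9.77108245e-01, -7.68142184e-04, -1.95837698e-04]), 'ft_force': array([-0.52112116, -0.15331574, -0.16419906]), 'moment': array([ 0.00349207,  0.01376985, -0.04315027]), 'grip_width': 0.08514986423179809}
scene {'fx': 437.63630292539625, 'fy': 437.63630292539625, 'cx': 319.1002919715812, 'cy': 234.61816787434282, 'dist_coeffs': array([-0.03769932,  0.        ,  0.        ,  0.        ,  0.        ]), 'R': array([[ 0.61031603,  0.79203836,  0.01376867],
       [ 0.53228162, -0.39716034, -0.74762286],
       [-0.58667762,  0.46361503, -0.66398078]]), 't': array([-0.31783958, -0.26829771,  1.41056404])}
top {'fx': 462.1154479329514, 'fy
[... 249 characters left out ...]
-1.36227014e-02, -1.91149832e-01],
       [ 1.91178115e-01, -7.93017677e-04, -9.81555041e-01]]), 't': array([-0.05437606,  0.55202082,  0.93573815])}
wrist {'fx': 351.7294332907964, 'fy': 351.7294332907964, 'cx': 314.9912791333944, 'cy': 237.18835078616473, 'dist_coeffs': array([-0.06588527,  0.        ,  0.        ,  0.        ,  0.        ]), 'hand_eye': array([[ 8.59567036e-04, -9.55531271e-01, -2.94888540e-01,
         7.48542772e-02],
       [ 9.99999529e-01,  9.54578429e-04, -1.78246702e-04,
         1.37889599e-04],
       [ 4.51814536e-04, -2.94888247e-01,  9.55531641e-01,
        -1.17135211e-01],
       [ 0.00000000e+00,  0.00000000e+00,  0.00000000e+00,
         1.00000000e+00]])}
```

View pics/top0.png

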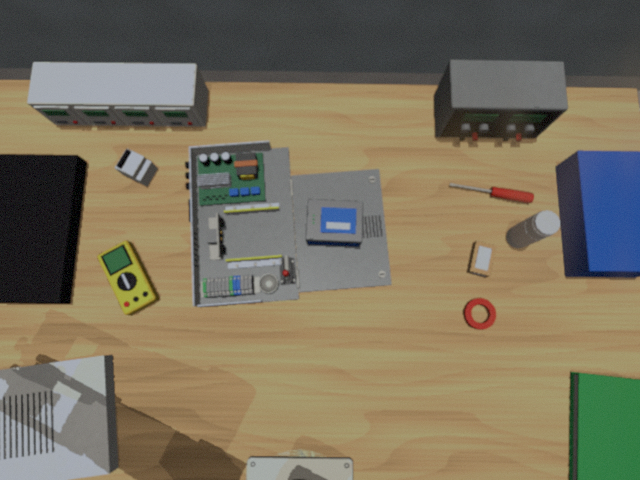

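View pics/scene0.png

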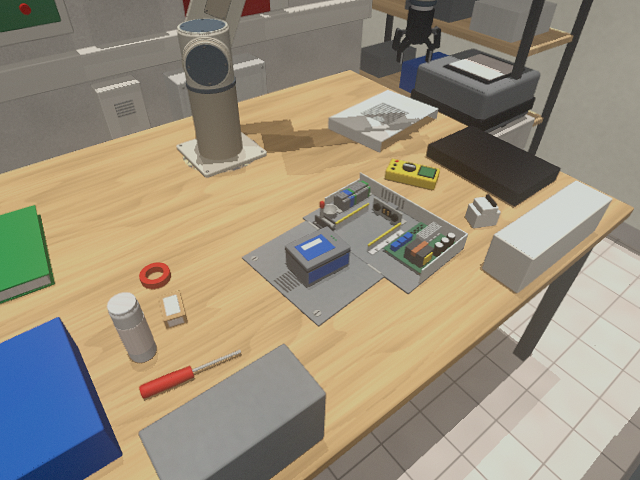

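View pics/wrist0.png

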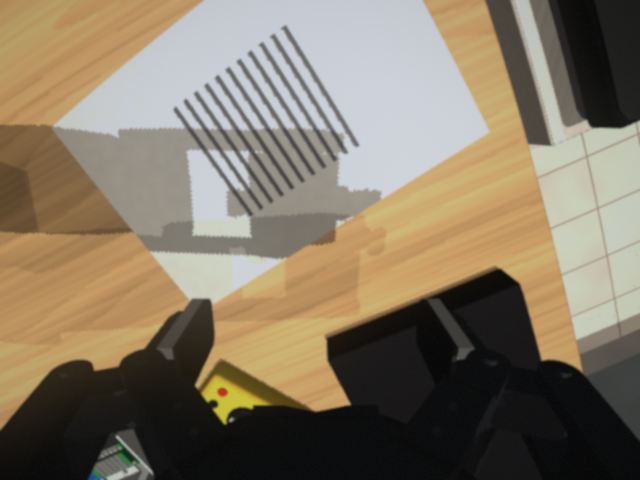

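```bash
python3 - <<'E'
import cv2
im=cv2.imread("pics/top0.png")
c=im[135:310,180:400]
cv2.imwrite("pics/topcropL.png",cv2.resize(c[:,0:120],None,fx=5,fy=5,interpolation=cv2.INTER_CUBIC)[:,:])
c=im[160:300,280:400]
cv2.imwrite("pics/topcropR.png",cv2.resize(c,None,fx=5,fy=5,interpolation=cv2.INTER_CUBIC))
c=im[190:300,185:305]
cv2.imwrite("pics/topcropL.png",cv2.resize(c,None,fx=5,fy=5,interpolation=cv2.INTER_CUBIC))
E
```

```text
(no output)
```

View pics/topcropL.png

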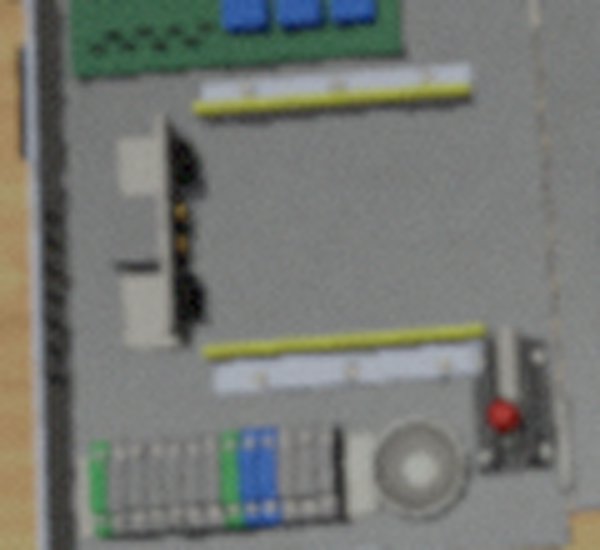

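View pics/topcropR.png

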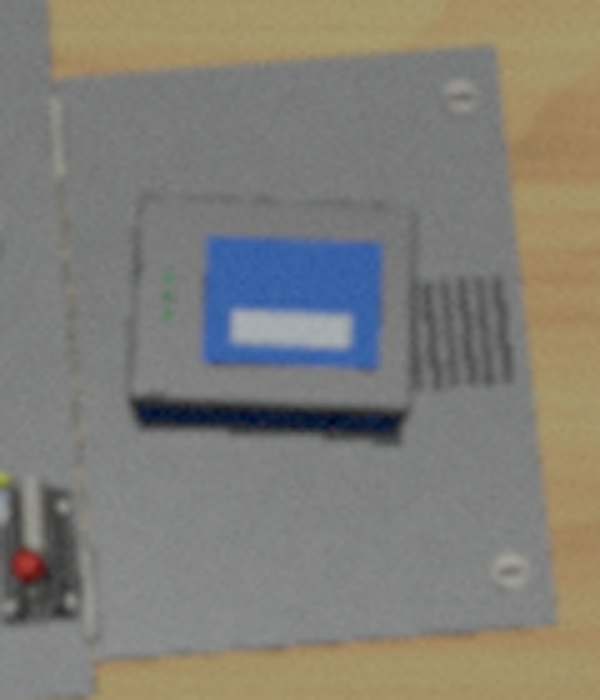

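```bash
cat > h.py <<'E'
import numpy as np, cv2
from scipy.optimize import least_squares
from scipy.spatial.transform import Rotation as Rot
def proj(P,cam):
    r,_=cv2.Rodrigues(np.array(cam["R"]));K=np.array([[cam["fx"],0,cam["cx"]],[0,cam["fy"],cam["cy"]],[0,0,1]])
    return cv2.projectPoints(np.array(P,float).reshape(-1,3),r,np.array(cam["t"],float),K,np.array(cam["dist_coeffs"]))[0].reshape(-1,2)
def w(p,P):
    c,s=np.cos(p[2]),np.sin(p[2]);P=np.array(P,float)
    return np.c_[p[0]+c*P[:,0]-s*P[:,1],p[1]+s*P[:,0]+c*P[:,1],P[:,2]]
def fit(P,views,p0):
    # views: list of (cam, idx, uv)
    f=lambda p:np.concatenate([(proj(w(p,np.array(P)[i]),c)-uv).ravel() for c,i,uv in views])
    r=least_squares(f,p0); return r.x,r.fun.reshape(-1,2)
def wristcam(v,s):
    c=dict(v); H=np.array(c["hand_eye"]);T=np.eye(4);T[:3,:3]=Rot.from_quat(s["ee_rot"]).as_matrix();T[:3,3]=s["tool_pos"]
    M=np.linalg.inv(T@H);c["R"]=M[:3,:3];c["t"]=M[:3,3];return c
def rel(pu,q):
    c,s=np.cos(pu[2]),np.sin(pu[2]);d=np.array(q[:2])-pu[:2]
    return np.array([c*d[0]+s*d[1],-s*d[0]+c*d[1]])
def unitpt(pu,xy): return w(pu,[[xy[0],xy[1],0]])[0,:2]
E
python3 - <<'E'
from h import *
from plant import vision,manip
t=vision.camera_params("top")
cv=lambda a,o:(np.array(a,float)+.5)/5-.5+np.array(o)
U=[[0,-.053,.029],[.122,-.053,.029],[0,.053,.029],[.122,.053,.029],[-.236,-.135,.005],[-.236,.135,.005],[-.009,.100,.076]]
uv=np.r_[cv([[470,95],[195,113],[485,326],[205,347]],(185,190)),cv([[494,47],[556,622]],(280,160)),cv([[503,412]],(185,190))]
pu,r=fit(U,[(t,range(7),uv)],[.5,.1,1.57]);print("unit",pu,r.round(2).tolist())
P=[[.06,-.045,.067],[-.06,-.045,.067],[-.06,.045,.067],[.06,.045,.067]]
pv=cv([[142,194],[415,208],[410,404],[133,400]],(280,160))
pp,r=fit(P,[(t,range(4),pv)],[.5,.0,1.57]);print("pack",pp,r.round(2).tolist(),rel(pu,pp),pp[2]-pu[2])
s=manip.observe();print(Rot.from_quat(s["ee_rot"]).as_matrix().round(3))
E
```

```text
unit [0.57821257 0.05290811 1.66564638] [[-0.27, -0.85], [-0.13, -0.15], [-0.25, -0.16], [-0.2, 0.12], [0.33, -0.59], [0.61, 0.39], [-0.07, 1.03]]
pack [ 0.59616137 -0.06668379  1.54956931] [[-0.67, -0.02], [0.56, -0.91], [0.77, 1.01], [-0.65, -0.15]] [-0.12075424 -0.00654182] -0.11607707366636988
[[-0.909  0.416 -0.001]
 [ 0.416  0.909 -0.001]
 [ 0.    -0.001 -1.   ]]
```

```bash
cat >> h.py <<'E'
PU=np.array([0.57821257,0.05290811,1.66564638])
def goto(s,xy,z,yaw,pu=PU):
    """xy in unit frame (mm), tool-x yaw in unit frame; prints turn (rz) and shift in tool axes AFTER turn"""
    R=Rot.from_quat(s["ee_rot"]).as_matrix()
    cur=np.arctan2(R[1,0],R[0,0]); yt=yaw+pu[2]; d=(yt-cur+np.pi)%(2*np.pi)-np.pi
    Rt=np.array([[np.cos(yt),np.sin(yt),0],[np.sin(yt),-np.cos(yt),0],[0,0,-1]])
    tgt=np.r_[unitpt(pu,np.array(xy)/1000),z/1000]
    return -d,(Rt.T@(tgt-s["tool_pos"])*1000).round(1),"tilt",np.round(np.arctan2(R[:2,2],1),4)
def where(s,pu=PU):
    R=Rot.from_quat(s["ee_rot"]).as_matrix();cur=np.arctan2(R[1,0],R[0,0])
    return (rel(pu,s["tool_pos"])*1000).round(1),s["tool_pos"][2].round(4),"yaw",round((cur-pu[2]+np.pi)%(2*np.pi)-np.pi,4),s["joints"].round(2),s["ft_force"].round(1),s["grip_width"].round(4),s["clock"]
E
python3 - <<'E'
from h import *
from plant import manip
s=manip.observe();print(where(s));print(goto(s,(-121,-95),200,np.pi/2))
E
```

```text
Traceback (most recent call last):
  File "h.py", line 31, in where
    return (rel(pu,s["tool_pos"])*1000).round(1),s["tool_pos"][2].round(4),"yaw",round((cur-pu[2]+np.pi)%(2*np.pi)-np.pi,4),s["joints"].round(2),s["ft_force"].round(1),s["grip_width"].round(4),s["clock"]
                                                                                                                                                                        ^^^^^^^^^^^^^^^^^^^^^
AttributeError: 'float' object has no attribute 'round'
```

```bash
sed -i 's/s\["grip_width"\].round(4)/round(s["grip_width"],4)/' h.py
python3 - <<'E'
from h import *
from plant import manip
s=manip.observe();print(where(s));print(goto(s,(-121,-95),200,np.pi/2))
E
```

```text
(array([543. , 268.3]), np.float64(0.2557), 'yaw', np.float64(1.0471), array([ 1.12,  0.42,  1.63,  0.  ,  1.09, -0.02]), array([-0.2, -0.7, -0.1]), 0.0852, 0.15)
(np.float64(-0.5237017489022939), array([-363.3, -664. ,   55.7]), 'tilt', array([-0.0006, -0.0011]))
```

play_rows:
  increments:
    - {"rz":-0.131}
    - {"rz":-0.131}
    - {"rz":-0.131}
    - {"rz":-0.131}
    - {"x":-21,"y":-39}
    - {"x":-21,"y":-39}
    - {"x":-21,"y":-39}
    - {"x":-21,"y":-39}

```text
schema error: expected keys rx, ry, rz, x, y, z, fingers
```

play_rows:
  increments:
    - {"x":-21,"y":-39}
    - {"x":-21,"y":-39}
    - {"x":-21,"y":-39}
    - {"x":-21,"y":-39}
    - {"x":-21,"y":-39}
    - {"x":-21,"y":-39}
    - {"x":-21,"y":-39,"fingers":80}
    - {"x":-21,"y":-39,"fingers":80}

```text
schema error: expected keys rx, ry, rz, x, y, z, fingers
```

```bash
python3 - <<'E'
from h import *
from plant import manip
s=manip.observe();print(where(s));print(goto(s,(-121,-95),200,np.pi/2))
E
```

```text
(array([543. , 268.3]), np.float64(0.2557), 'yaw', np.float64(1.0471), array([ 1.12,  0.42,  1.63,  0.  ,  1.09, -0.02]), array([-0.2, -0.7, -0.1]), 0.0852, 0.15)
(np.float64(-0.5237017489022939), array([-363.3, -664. ,   55.7]), 'tilt', array([-0.0006, -0.0011]))
```

All keys are needed in each row.

play_rows:
  increments:
    - {"rx":0,"ry":0,"rz":-0.131,"x":0,"y":0,"z":0,"fingers":80}
    - {"rx":0,"ry":0,"rz":-0.131,"x":0,"y":0,"z":0,"fingers":80}
    - {"rx":0,"ry":0,"rz":-0.131,"x":0,"y":0,"z":0,"fingers":80}
    - {"rx":0,"ry":0,"rz":-0.131,"x":0,"y":0,"z":0,"fingers":80}
    - {"rx":0,"ry":0,"rz":0,"x":-21,"y":-39,"z":0,"fingers":80}
    - {"rx":0,"ry":0,"rz":0,"x":-21,"y":-39,"z":0,"fingers":80}
    - {"rx":0,"ry":0,"rz":0,"x":-21,"y":-39,"z":0,"fingers":80}
    - {"rx":0,"ry":0,"rz":0,"x":-21,"y":-39,"z":0,"fingers":80}

```text
clock: 0.95
tool_pos: [0.3606, 0.4221, 0.2531]
ee_rot: [-0.063, 0.998, -0.001, -0.001]
ft_force: [1.1, 0.6, 0.6]
grip_width: 0.0683
```

```bash
python3 - <<'E'
from h import *
from plant import manip
s=manip.observe();print(where(s));print(goto(s,(-121,-95),200,np.pi/2))
E
```

```text
(array([388.1, 181.7]), np.float64(0.2531), 'yaw', np.float64(1.6024), array([ 0.84,  0.33,  1.79, -0.  ,  1.03, -0.85]), array([1.1, 0.6, 0.6]), 0.0683, 0.95)
(np.float64(0.03161755816954148), array([-276.7, -509.1,   53.1]), 'tilt', array([-0.0024, -0.0029]))
```

play_rows:
  increments:
    - {"rx":0,"ry":0,"rz":0.03,"x":-23,"y":-42,"z":0,"fingers":80}
    - {"rx":0,"ry":0,"rz":0,"x":-23,"y":-42,"z":0,"fingers":80}
    - {"rx":0,"ry":0,"rz":0,"x":-23,"y":-42,"z":0,"fingers":80}
    - {"rx":0,"ry":0,"rz":0,"x":-23,"y":-42,"z":0,"fingers":80}
    - {"rx":0,"ry":0,"rz":0,"x":-23,"y":-42,"z":0,"fingers":80}
    - {"rx":0,"ry":0,"rz":0,"x":-23,"y":-42,"z":0,"fingers":80}
    - {"rx":0,"ry":0,"rz":0,"x":-23,"y":-42,"z":0,"fingers":80}
    - {"rx":0,"ry":0,"rz":0,"x":-23,"y":-42,"z":0,"fingers":80}

```text
clock: 1.75
tool_pos: [0.5829, 0.0922, 0.2529]
ee_rot: [-0.049, 0.999, -0.001, -0.002]
ft_force: [0.3, 1.0, 0.9]
grip_width: 0.0683
```

play_rows:
  increments:
    - {"rx":0,"ry":0,"rz":0,"x":-23,"y":-42,"z":0,"fingers":80}
    - {"rx":0,"ry":0,"rz":0,"x":-23,"y":-42,"z":0,"fingers":80}
    - {"rx":0,"ry":0,"rz":0,"x":-23,"y":-42,"z":0,"fingers":80}
    - {"rx":0,"ry":0,"rz":0,"x":0,"y":0,"z":0,"fingers":80}
    - {"rx":0,"ry":0,"rz":0,"x":0,"y":0,"z":0,"fingers":80}

```text
clock: 2.25
tool_pos: [0.6685, -0.0387, 0.2512]
ee_rot: [-0.045, 0.999, -0.002, -0.002]
ft_force: [0.8, 0.5, -1.1]
grip_width: 0.0683
```

```bash
python3 - <<'E'
from h import *
from plant import manip,vision
s=manip.observe();print(where(s));print(goto(s,(-121,-95),200,np.pi/2))
im=vision.read_camera("wrist");cv2.imwrite("pics/wrist1.png",im[:,:,::-1])
E
```

```text
(array([-99.7, -81.2]), np.float64(0.2512), 'yaw', np.float64(1.5658), array([-0.07,  0.49,  1.53, -0.  ,  1.12, -1.73]), array([ 0.8,  0.5, -1.1]), 0.0683, 2.25)
(np.float64(-0.00495405403835214), array([-13.8, -21.3,  51.2]), 'tilt', array([-0.0035, -0.0035]))
```

View pics/wrist1.png

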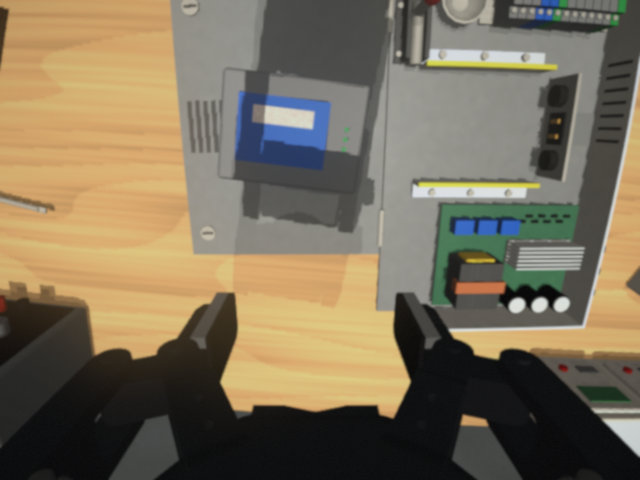

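```bash
python3 - <<'E'
import cv2
im=cv2.imread("pics/wrist1.png")
cv2.imwrite("pics/w1a.png",cv2.resize(im[50:260,170:400],None,fx=3.4,fy=2.8,interpolation=cv2.INTER_CUBIC))
cv2.imwrite("pics/w1a.png",cv2.resize(im[50:260,170:400],None,fx=2.8,fy=2.8,interpolation=cv2.INTER_CUBIC))
cv2.imwrite("pics/w1b.png",cv2.resize(im[0:210,390:600],None,fx=2.8,fy=2.8,interpolation=cv2.INTER_CUBIC))
E
```

```text
(no output)
```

View pics/w1a.png

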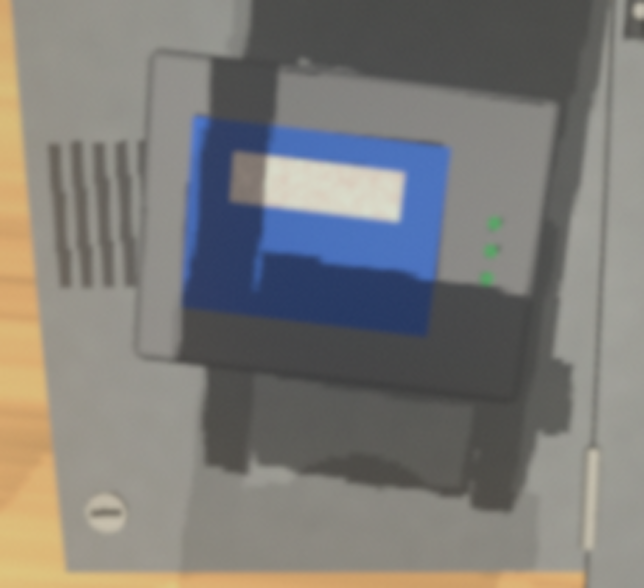

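View pics/w1b.png

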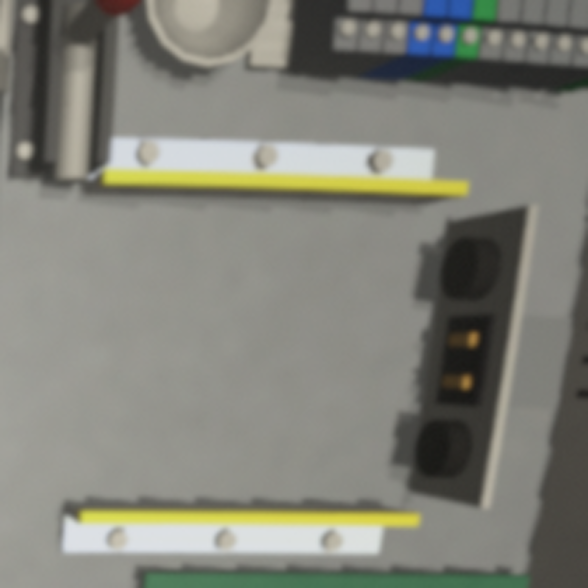

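```bash
python3 - <<'E'
from h import *
from plant import vision,manip
s=manip.observe();c=wristcam(vision.camera_params("wrist"),s)
t=vision.camera_params("top")
cv=lambda a,o,k:(np.array(a,float)+.5)/k-.5+np.array(o)
U=[[0,-.055,.029],[.122,-.055,.029],[0,.055,.029],[.122,.055,.029],[-.236,-.135,.005]]
uv=np.r_[cv([[80,516],[420,519],[103,177],[468,187]],(390,0),2.8),cv([[67,571]],(170,50),2.8)]
pu,r=fit(U,[(c,range(5),uv)],[.5,.1,1.57]);print("unit",pu,r.round(2).tolist())
P=[[.06,-.045,.067],[-.06,-.045,.067],[-.06,.045,.067],[.06,.045,.067]]
pv=cv([[515,400],[136,357],[152,50],[557,101]],(170,50),2.8)
pp,r=fit(P,[(c,range(4),pv)],[.5,.0,1.57]);print("pack",pp,r.round(2).tolist(),rel(pu,pp),pp[2]-pu[2])
print(c["R"],-c["R"].T@c["t"])
E
```

```text
unit [0.57988115 0.05314106 1.66602817] [[0.29, 0.37], [-0.31, 0.11], [0.46, -0.75], [-0.05, -0.02], [-0.5, 0.56]]
pack [ 0.59761786 -0.06573674  1.54470537] [[1.2, 1.97], [-1.74, 1.23], [-2.06, -1.14], [2.54, -1.29]] [-0.12002571 -0.0063525 ] -0.12132279326397977
[[-0.09121245  0.995822   -0.00433996]
 [ 0.95258404  0.08852079  0.2911146 ]
 [ 0.2902825   0.0224191  -0.95667834]] [ 0.59428012 -0.04480496  0.36869818]
```

```bash
sed -i 's/^PU=.*/PU=np.array([0.5795,0.0530,1.6659])/' h.py; python3 - <<'E'
from h import *
from plant import manip,vision
s=manip.observe();print(where(s));print(goto(s,(-121,-90),48,np.pi/2))
E
```

```text
(array([-99.5, -79.8]), np.float64(0.2513), 'yaw', np.float64(1.5662), array([-0.07,  0.49,  1.53, -0.  ,  1.12, -1.73]), array([-0. ,  0.5,  0.5]), 0.0682, 2.3)
(np.float64(-0.004636096447047322), array([-10.2, -21.5, 203.3]), 'tilt', array([-0.0033, -0.004 ]))
```

play_rows:
  increments:
    - {"rx":0,"ry":0,"rz":-0.005,"x":-10,"y":-21.5,"z":0,"fingers":80}
    - {"rx":0,"ry":0,"rz":0,"x":0,"y":0,"z":40,"fingers":80}
    - {"rx":0,"ry":0,"rz":0,"x":0,"y":0,"z":40,"fingers":80}
    - {"rx":0,"ry":0,"rz":0,"x":0,"y":0,"z":40,"fingers":80}
    - {"rx":0,"ry":0,"rz":0,"x":0,"y":0,"z":40,"fingers":80}
    - {"rx":0,"ry":0,"rz":0,"x":0,"y":0,"z":25,"fingers":80}
    - {"rx":0,"ry":0,"rz":0,"x":0,"y":0,"z":0,"fingers":80}

```text
clock: 3.0
tool_pos: [0.6784, -0.0508, 0.0635]
ee_rot: [-0.053, 0.999, -0.002, -0.0]
ft_force: [0.5, 0.3, 0.5]
grip_width: 0.0679
```

```bash
python3 - <<'E'
from h import *
from plant import manip,vision
s=manip.observe();print(where(s));print(goto(s,(-121,-90),48,np.pi/2))
im=vision.read_camera("scene");cv2.imwrite("pics/scene2.png",cv2.resize(im[200:340,220:420,::-1],None,fx=4,fy=4,interpolation=cv2.INTER_CUBIC))
im=vision.read_camera("wrist");cv2.imwrite("pics/wrist2.png",im[:,:,::-1])
E
```

```text
(array([-112.8,  -88.6]), np.float64(0.0635), 'yaw', np.float64(1.5819), array([-0.09,  0.74,  1.58, -0.  ,  0.82, -1.76]), array([0.5, 0.3, 0.5]), 0.0679, 3.0)
(np.float64(0.011055066019299176), array([-1.4, -8.2, 15.5]), 'tilt', array([-0.0003, -0.0034]))
```

View pics/wrist2.png

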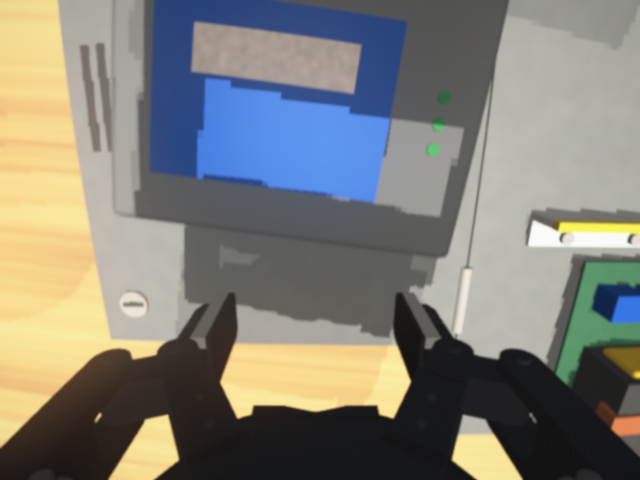

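View pics/scene2.png

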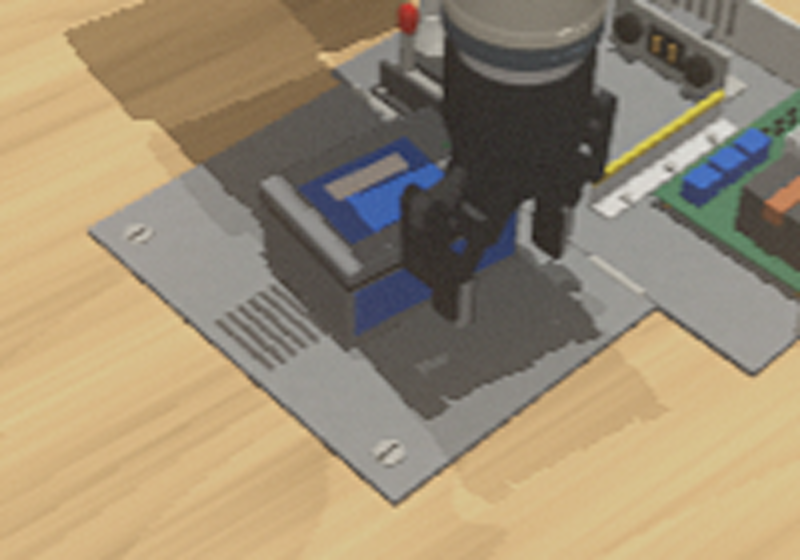

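play_rows:
  increments:
    - {"rx":0,"ry":0,"rz":0.011,"x":0,"y":-8,"z":15,"fingers":80}
    - {"rx":0,"ry":0,"rz":0,"x":0,"y":0,"z":0,"fingers":80}

```text
clock: 3.3
tool_pos: [0.6842, -0.0591, 0.0553]
ee_rot: [-0.048, 0.999, -0.003, 0.005]
ft_force: [-1.3, 0.8, -0.6]
grip_width: 0.0683
```

```bash
python3 - <<'E'
from h import *
from plant import manip,vision
s=manip.observe();print(where(s));print(goto(s,(-121,-60),48,np.pi/2))
E
```

```text
(array([-121.5,  -93.6]), np.float64(0.0553), 'yaw', np.float64(1.5713), array([-0.1 ,  0.76,  1.58, -0.  ,  0.8 , -1.77]), array([-1.3,  0.8, -0.6]), 0.0683, 3.3)
(np.float64(0.00046068895828277334), array([33.6,  0.5,  7.3]), 'tilt', array([ 0.0112, -0.0045]))
```

play_rows:
  increments:
    - {"rx":0,"ry":0,"rz":0,"x":5,"y":0,"z":4,"fingers":80}
    - {"rx":0,"ry":0,"rz":0,"x":0,"y":0,"z":0,"fingers":80}

```text
clock: 3.5
tool_pos: [0.6802, -0.0601, 0.053]
ee_rot: [-0.047, 0.999, -0.003, 0.007]
ft_force: [-1.2, -0.3, -0.4]
grip_width: 0.0686
```

```bash
python3 - <<'E'
from h import *
from plant import manip,vision
s=manip.observe();print(where(s));print(goto(s,(-121,-60),48,np.pi/2))
E
```

```text
(array([-122.2,  -89.5]), np.float64(0.053), 'yaw', np.float64(1.5706), array([-0.1 ,  0.75,  1.59, -0.  ,  0.78, -1.77]), array([-1.2, -0.3, -0.4]), 0.0686, 3.5)
(np.float64(-0.000155801921229326), array([29.5,  1.2,  5. ]), 'tilt', array([ 0.0146, -0.0049]))
```

play_rows:
  increments:
    - {"rx":-0.004,"ry":0.015,"rz":0,"x":5,"y":1,"z":2,"fingers":80}
    - {"rx":0,"ry":0,"rz":0,"x":6,"y":0,"z":0,"fingers":80}
    - {"rx":0,"ry":0,"rz":0,"x":5,"y":0,"z":0,"fingers":80}
    - {"rx":0,"ry":0,"rz":0,"x":5,"y":0,"z":0,"fingers":80}

```text
clock: 3.9
tool_pos: [0.6587, -0.0614, 0.0523]
ee_rot: [-0.047, 0.999, -0.001, 0.0]
ft_force: [-0.3, -1.1, 0.6]
grip_width: 0.0683
```

```bash
python3 - <<'E'
from h import *
from plant import manip,vision
s=manip.observe();print(where(s));print(goto(s,(-121,-60),48,np.pi/2))
E
```

```text
(array([-121.5,  -68. ]), np.float64(0.0523), 'yaw', np.float64(1.5703), array([-0.11,  0.74,  1.63, -0.  ,  0.77, -1.77]), array([-0.3, -1.1,  0.6]), 0.0683, 3.9)
(np.float64(-0.0004832235790921402), array([8. , 0.5, 4.3]), 'tilt', array([ 0.0005, -0.0023]))
```

Contact is about here. Push on in small steps.

play_rows:
  increments:
    - {"rx":0,"ry":0,"rz":0,"x":3,"y":0,"z":1,"fingers":80}
    - {"rx":0,"ry":0,"rz":0,"x":3,"y":0,"z":1,"fingers":80}
    - {"rx":0,"ry":0,"rz":0,"x":3,"y":0,"z":1,"fingers":80}

```text
clock: 4.2
tool_pos: [0.6542, -0.0617, 0.0523]
ee_rot: [-0.046, 0.999, -0.001, 0.007]
ft_force: [4.4, 2.1, 2.3]
grip_width: 0.068
```

```bash
python3 - <<'E'
from h import *
from plant import manip,vision
s=manip.observe();print(where(s));print(goto(s,(-121,-60),48,np.pi/2))
im=vision.read_camera("wrist");cv2.imwrite("pics/wrist3.png",im[:,:,::-1])
E
```

```text
(array([-121.3,  -63.4]), np.float64(0.0523), 'yaw', np.float64(1.5679), array([-0.11,  0.73,  1.65,  0.  ,  0.75, -1.78]), array([4.4, 2.1, 2.3]), 0.068, 4.2)
(np.float64(-0.002864455078967154), array([3.4, 0.3, 4.3]), 'tilt', array([ 0.0133, -0.0015]))
```

View pics/wrist3.png

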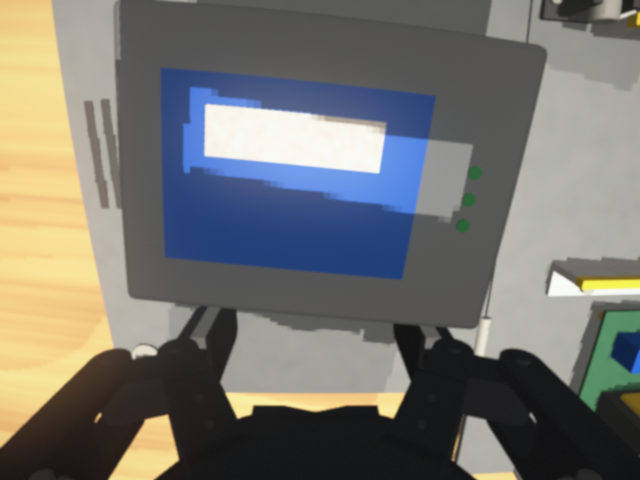

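play_rows:
  increments:
    - {"rx":0,"ry":0.008,"rz":-0.003,"x":4,"y":0,"z":1,"fingers":80}
    - {"rx":0,"ry":0.008,"rz":0,"x":4,"y":0,"z":1,"fingers":80}
    - {"rx":0,"ry":0.005,"rz":0,"x":3,"y":0,"z":1,"fingers":80}

```text
clock: 4.55
tool_pos: [0.6481, -0.062, 0.0523]
ee_rot: [-0.047, 0.999, -0.002, 0.002]
ft_force: [5.1, 3.1, 3.1]
grip_width: 0.0686
```

```bash
python3 - <<'E'
from h import *
from plant import manip,vision
s=manip.observe();print(where(s));print(goto(s,(-121,-56),48,np.pi/2))
im=vision.read_camera("wrist");cv2.imwrite("pics/wrist4.png",im[:,:,::-1])
E
```

```text
(array([-121. ,  -57.4]), np.float64(0.0523), 'yaw', np.float64(1.5694), array([-0.11,  0.72,  1.66, -0.  ,  0.75, -1.77]), array([5.1, 3.1, 3.1]), 0.0686, 4.55)
(np.float64(-0.0014371323131090463), array([ 1.4, -0. ,  4.3]), 'tilt', array([ 0.0045, -0.0028]))
```

View pics/wrist4.png

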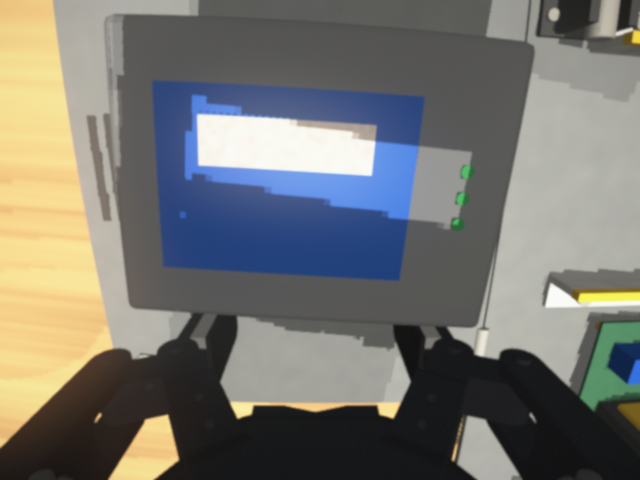

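play_rows:
  increments:
    - {"rx":0,"ry":0.006,"rz":-0.002,"x":4,"y":0,"z":1,"fingers":80}
    - {"rx":0,"ry":0.005,"rz":0,"x":4,"y":0,"z":1,"fingers":80}

```text
clock: 4.8
tool_pos: [0.6436, -0.0622, 0.0522]
ee_rot: [-0.047, 0.999, -0.002, 0.001]
ft_force: [4.6, 3.1, 3.1]
grip_width: 0.0683
```

```bash
python3 - <<'E'
from h import *
from plant import manip,vision
s=manip.observe();print(where(s));print(goto(s,(-121,-56),48,np.pi/2))
im=vision.read_camera("wrist");cv2.imwrite("pics/wrist5.png",im[:,:,::-1])
im=vision.read_camera("top");cv2.imwrite("pics/top5.png",cv2.resize(im[150:310,190:400,::-1],None,fx=3.8,fy=3.75,interpolation=cv2.INTER_CUBIC))
E
```

```text
(array([-120.8,  -52.9]), np.float64(0.0522), 'yaw', np.float64(1.5703), array([-0.11,  0.72,  1.67, -0.  ,  0.75, -1.78]), array([4.6, 3.1, 3.1]), 0.0683, 4.8)
(np.float64(-0.00046907538078322375), array([-3.1, -0.2,  4.2]), 'tilt', array([ 0.0015, -0.0035]))
```

View pics/wrist5.png

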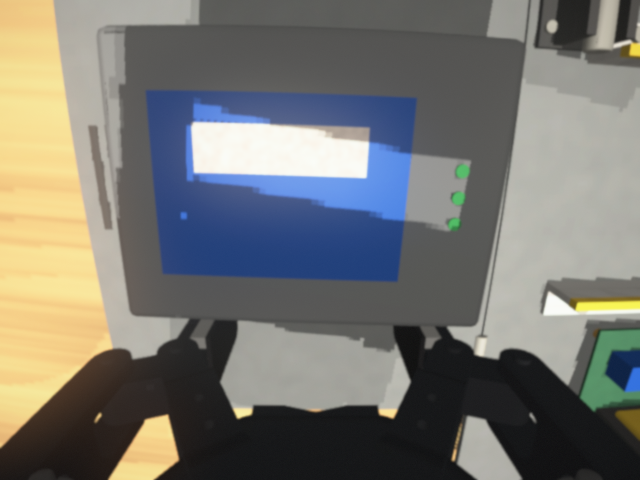

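View pics/top5.png

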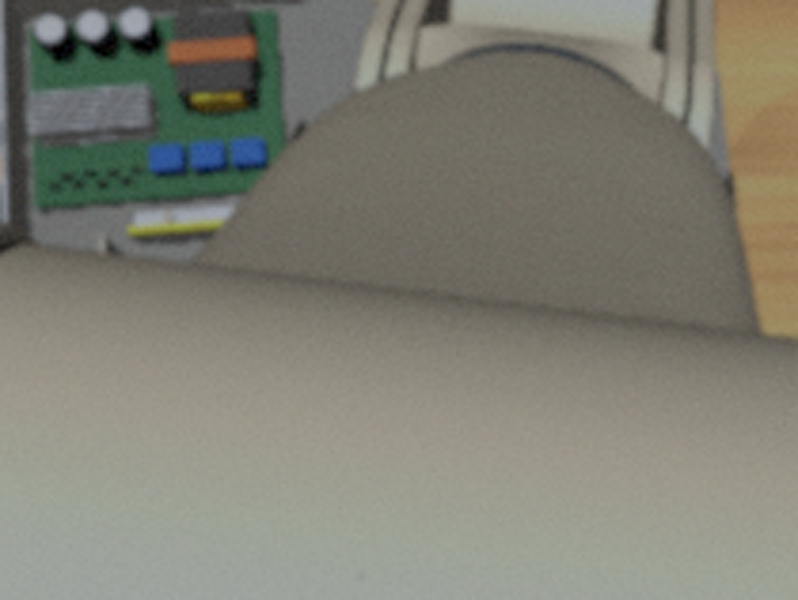

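```bash
cat >> h.py <<'E'
PT=[[.06,-.045,.067],[-.06,-.045,.067],[-.06,.045,.067],[.06,.045,.067]]
def packw(s,v,pv,pu=PU):
    c=wristcam(v,s);pp,r=fit(PT,[(c,range(4),np.array(pv,float))],[.6,-.06,1.6])
    print("pack unit mm",rel(pu,pp)*1000,"yaw",pp[2]-pu[2],r.round(1).tolist())
E
python3 - <<'E'
from h import *
from plant import manip,vision
s=manip.observe()
packw(s,vision.camera_params("wrist"),[[477,325],[132,315],[98,28],[527,40]])
E
```

```text
pack unit mm [-122.86884446    4.04722475] yaw -0.02934376468779898 [[5.0, 6.8], [-4.5, 6.4], [-7.8, -3.6], [7.2, -2.3]]
```

```bash
cat >> h.py <<'E'
def packz(s,v,pv,pu=PU):
    c=wristcam(v,s);pv=np.array(pv,float)
    def f(p):
        P=np.array(PT);P[:,2]+=p[3];return (proj(w(p,P),c)-pv).ravel()
    r=least_squares(f,[.6,-.06,1.6,0]);pp=r.x
    print("packz unit mm",rel(pu,pp)*1000,"yaw",pp[2]-pu[2],"dz",pp[3],r.fun.reshape(-1,2).round(1).tolist())
E
python3 - <<'E'
from h import *
from plant import manip,vision
s=manip.observe()
packz(s,vision.camera_params("wrist"),[[477,325],[132,315],[98,28],[527,40]])
E
```

```text
packz unit mm [-122.92466518    4.23480883] yaw -0.02938190216176384 dz -0.0037783912609803245 [[0.2, 0.4], [0.6, 0.3], [-0.1, -0.8], [-0.7, 0.1]]
```

play_rows:
  increments:
    - {"rx":0,"ry":0,"rz":0,"x":-20,"y":0,"z":0,"fingers":80}
    - {"rx":0,"ry":0,"rz":0,"x":-20,"y":0,"z":-10,"fingers":80}
    - {"rx":0,"ry":0,"rz":0,"x":0,"y":0,"z":-50,"fingers":50}
    - {"rx":0,"ry":0,"rz":0,"x":0,"y":0,"z":-50,"fingers":50}
    - {"rx":0,"ry":0,"rz":0,"x":0,"y":0,"z":-50,"fingers":50}
    - {"rx":0,"ry":0,"rz":0,"x":0,"y":15,"z":-40,"fingers":50}
    - {"rx":0,"ry":0,"rz":0,"x":0,"y":0,"z":0,"fingers":50}
    - {"rx":0,"ry":0,"rz":0,"x":0,"y":0,"z":0,"fingers":50}

```text
clock: 5.7
tool_pos: [0.6774, -0.0433, 0.2529]
ee_rot: [-0.048, 0.999, -0.002, -0.009]
ft_force: [-0.4, 0.8, -0.6]
grip_width: 0.0426
```

```bash
python3 - <<'E'
from h import *
from plant import manip,vision
s=manip.observe();print(where(s))
im=vision.read_camera("wrist");cv2.imwrite("pics/wrist6.png",im[:,:,::-1])
im=im[:,:,::-1]
cv2.imwrite("pics/w6a.png",cv2.resize(im[40:280,160:420],None,fx=3,fy=2.5,interpolation=cv2.INTER_CUBIC))
E
```

```text
(array([-105.1,  -88.3]), np.float64(0.2529), 'yaw', np.float64(1.5721), array([-0.08,  0.51,  1.49, -0.01,  1.16, -1.74]), array([-0.4,  0.8, -0.6]), 0.0426, 5.7)
```

View pics/wrist6.png

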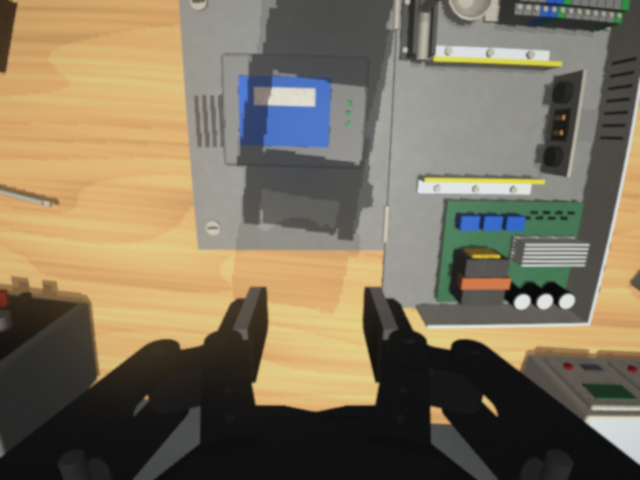

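View pics/w6a.png

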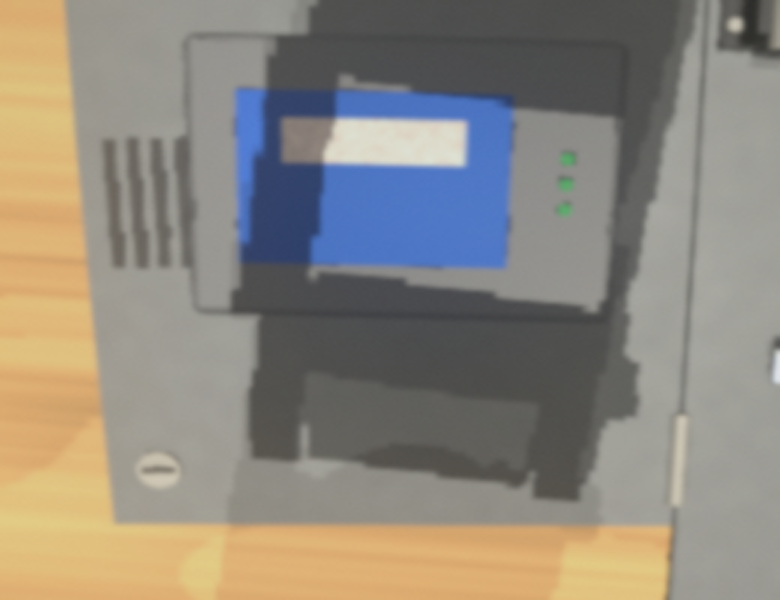

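```bash
python3 - <<'E'
from h import *
from plant import vision,manip
s=manip.observe();v=vision.camera_params("wrist");c=wristcam(v,s)
cv=lambda a:(np.array(a,float)+.5)/[3,2.5]-.5+[160,40]
U=[[0,-.055,.029],[.122,-.055,.029],[0,.055,.029],[.122,.055,.029],[-.236,-.135,.005]]
uv=np.r_[[[425,180],[545,183],[433,58.5],[561,64.5]],cv([[115,522]])]
pu,r=fit(U,[(c,range(5),uv)],[.5,.1,1.57]);print("unit",pu,r.round(2).tolist())
pv=cv([[610,320],[193,312],[184,34],[628,44]])
packw(s,v,pv,pu);packz(s,v,pv,pu);packw(s,v,pv);packz(s,v,pv)
E
```

```text
unit [0.58099997 0.05416549 1.66243244] [[-0.51, 0.12], [-0.79, -0.8], [0.82, 0.17], [0.63, 0.04], [-0.28, 0.52]]
pack unit mm [-124.25790479    4.4487292 ] yaw -0.021749772211778762 [[0.4, 1.6], [-0.5, 1.1], [-1.0, -0.9], [1.0, -1.3]]
packz unit mm [-124.52174119    4.84870452] yaw -0.021794216765200547 dz -0.004578234918234001 [[-0.5, 0.6], [0.5, 0.2], [0.1, -0.2], [-0.1, -0.6]]
pack unit mm [-123.22394847    3.27570924] yaw -0.025217336820506864 [[0.4, 1.6], [-0.5, 1.1], [-1.0, -0.9], [1.0, -1.3]]
packz unit mm [-123.48639635    3.67659703] yaw -0.02526178137392865 dz -0.004578234918234001 [[-0.5, 0.6], [0.5, 0.2], [0.1, -0.2], [-0.1, -0.6]]
```

play_rows:
  increments:
    - {"rx":0,"ry":0,"rz":0.148,"x":0,"y":0,"z":0,"fingers":45}
    - {"rx":0,"ry":0,"rz":0.148,"x":0,"y":0,"z":0,"fingers":45}
    - {"rx":0,"ry":0,"rz":0.148,"x":0,"y":0,"z":0,"fingers":45}
    - {"rx":0,"ry":0,"rz":0.148,"x":0,"y":0,"z":0,"fingers":45}
    - {"rx":0,"ry":0,"rz":0.148,"x":0,"y":0,"z":0,"fingers":45}
    - {"rx":0,"ry":0,"rz":0.148,"x":0,"y":0,"z":0,"fingers":45}
    - {"rx":0,"ry":0,"rz":0.148,"x":0,"y":0,"z":0,"fingers":45}
    - {"rx":0,"ry":0,"rz":0.148,"x":0,"y":0,"z":0,"fingers":45}

```text
clock: 6.55
tool_pos: [0.6686, -0.0453, 0.2351]
ee_rot: [0.526, 0.85, -0.014, -0.019]
ft_force: [-0.1, -1.1, -0.6]
grip_width: 0.0387
```

play_rows:
  increments:
    - {"rx":0,"ry":0,"rz":0.14,"x":0,"y":0,"z":0,"fingers":45}
    - {"rx":0,"ry":0,"rz":0.14,"x":0,"y":0,"z":0,"fingers":45}
    - {"rx":0,"ry":0,"rz":0.1,"x":0,"y":0,"z":0,"fingers":45}
    - {"rx":0,"ry":0,"rz":0,"x":0,"y":0,"z":0,"fingers":45}

```text
clock: 6.95
tool_pos: [0.6635, -0.0464, 0.2252]
ee_rot: [0.684, 0.729, -0.023, -0.022]
ft_force: [-0.7, -0.1, 0.2]
grip_width: 0.0386
```

```bash
python3 - <<'E'
from h import *
from plant import manip,vision
s=manip.observe();print(where(s));print(goto(s,(-212,6),52,-.023))
E
```

```text
(array([-107. ,  -74.2]), np.float64(0.2252), 'yaw', np.float64(-0.0313), array([-0.08,  0.54,  1.52, -0.01,  1.15, -0.14]), array([-0.7, -0.1,  0.2]), 0.0386, 6.95)
(np.float64(-0.008333804152193203), array([-106.9,  -77.7,  173.2]), 'tilt', array([-0.0639, -0.0028]))
```

play_rows:
  increments:
    - {"rx":-0.06,"ry":0,"rz":-0.008,"x":-25,"y":-20,"z":0,"fingers":45}
    - {"rx":0,"ry":0,"rz":0,"x":-27,"y":-20,"z":0,"fingers":45}
    - {"rx":0,"ry":0,"rz":0,"x":-27,"y":-20,"z":0,"fingers":45}
    - {"rx":0,"ry":0,"rz":0,"x":-27,"y":-18,"z":10,"fingers":45}
    - {"rx":0,"ry":0,"rz":0,"x":0,"y":0,"z":0,"fingers":45}
    - {"rx":0,"ry":0,"rz":0,"x":0,"y":0,"z":0,"fingers":45}

```text
clock: 7.55
tool_pos: [0.5869, -0.1608, 0.2075]
ee_rot: [0.674, 0.739, -0.004, -0.007]
ft_force: [0.1, -0.0, 1.2]
grip_width: 0.0381
```

```bash
python3 - <<'E'
from h import *
from plant import manip,vision
s=manip.observe();print(where(s));print(goto(s,(-212,6),52,-.023))
im=vision.read_camera("wrist");cv2.imwrite("pics/wrist7.png",im[:,:,::-1])
E
```

```text
(array([-213.6,   13. ]), np.float64(0.2075), 'yaw', np.float64(-0.004), array([-0.29,  0.46,  1.69, -0.  ,  1.  , -0.38]), array([ 0.1, -0. ,  1.2]), 0.0381, 7.55)
(np.float64(0.01900735422540123), array([  1.7,   6.9, 155.5]), 'tilt', array([-0.0158,  0.0041]))
```

View pics/wrist7.png

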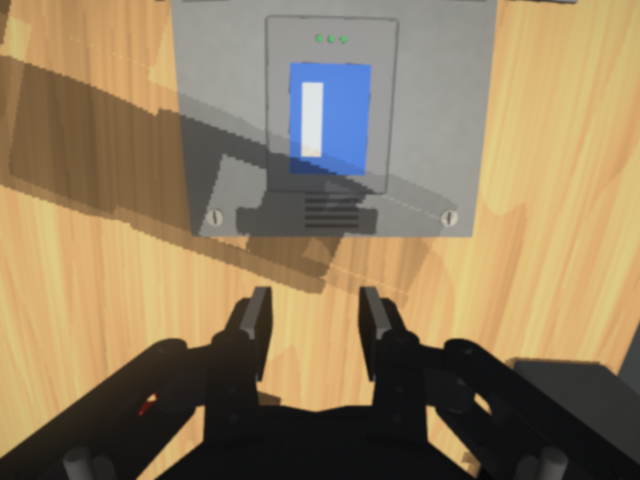

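play_rows:
  increments:
    - {"rx":-0.014,"ry":0.0,"rz":0.019,"x":0,"y":7,"z":20,"fingers":45}
    - {"rx":0,"ry":0,"rz":0,"x":0,"y":0,"z":40,"fingers":45}
    - {"rx":0,"ry":0,"rz":0,"x":0,"y":0,"z":40,"fingers":45}
    - {"rx":0,"ry":0,"rz":0,"x":0,"y":0,"z":30,"fingers":45}
    - {"rx":0,"ry":0,"rz":0,"x":0,"y":0,"z":10,"fingers":45}
    - {"rx":0,"ry":0,"rz":0,"x":0,"y":0,"z":0,"fingers":45}

```text
clock: 8.2
tool_pos: [0.5989, -0.1548, 0.0638]
ee_rot: [0.677, 0.736, 0.003, -0.0]
ft_force: [1.3, -0.2, 0.0]
grip_width: 0.0387
```

```bash
python3 - <<'E'
from h import *
from plant import manip,vision
s=manip.observe();print(where(s));print(goto(s,(-206,6),52,-.023))
E
```

```text
(array([-208.7,    0.5]), np.float64(0.0638), 'yaw', np.float64(-0.011), array([-0.27,  0.67,  1.74,  0.01,  0.73, -0.36]), array([ 1.3, -0.2,  0. ]), 0.0387, 8.2)
(np.float64(0.012002944883746203), array([ 2.6, -5.6, 11.8]), 'tilt', array([0.0031, 0.0044]))
```

play_rows:
  increments:
    - {"rx":0.003,"ry":-0.003,"rz":0.012,"x":0,"y":-6,"z":10,"fingers":45}
    - {"rx":0,"ry":0,"rz":0,"x":6,"y":0,"z":0,"fingers":45}

```text
clock: 8.4
tool_pos: [0.5936, -0.1491, 0.0549]
ee_rot: [0.681, 0.732, 0.001, 0.001]
ft_force: [-0.2, 0.8, 0.1]
grip_width: 0.0387
```

```bash
python3 - <<'E'
from h import *
from plant import manip,vision
s=manip.observe();print(where(s));print(goto(s,(-200,6),52,-.023))
im=vision.read_camera("wrist");cv2.imwrite("pics/wrist8.png",im[:,:,::-1])
E
```

```text
(array([-202.6,    5.1]), np.float64(0.0549), 'yaw', np.float64(-0.023), array([-0.27,  0.68,  1.75,  0.  ,  0.71, -0.34]), array([-0.2,  0.8,  0.1]), 0.0387, 8.4)
(np.float64(-3.919440633914917e-05), array([ 2.5, -0.9,  2.9]), 'tilt', array([0.0026, 0.0001]))
```

View pics/wrist8.png

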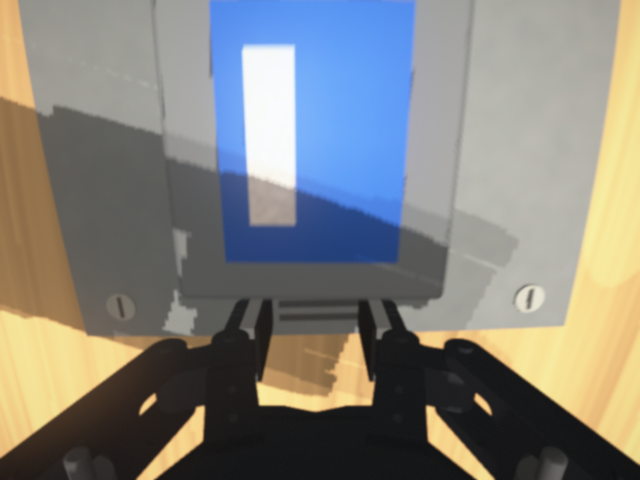

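play_rows:
  increments:
    - {"rx":0,"ry":0,"rz":0,"x":6,"y":-1,"z":1,"fingers":45}
    - {"rx":0,"ry":0,"rz":0,"x":6,"y":0,"z":0,"fingers":45}
    - {"rx":0,"ry":0,"rz":0,"x":6,"y":0,"z":0,"fingers":45}
    - {"rx":0,"ry":0,"rz":0,"x":6,"y":0,"z":0,"fingers":45}
    - {"rx":0,"ry":0,"rz":0,"x":6,"y":0,"z":0,"fingers":45}

```text
clock: 8.95
tool_pos: [0.5934, -0.1174, 0.0582]
ee_rot: [0.681, 0.733, 0.003, 0.005]
ft_force: [0.5, -3.3, -2.1]
grip_width: 0.0385
```

```bash
python3 - <<'E'
from h import *
from plant import manip,vision
s=manip.observe();print(where(s));print(goto(s,(-160,5),52,-.023))
im=vision.read_camera("wrist");cv2.imwrite("pics/wrist9.png",im[:,:,::-1])
E
```

```text
(array([-170.9,    2.4]), np.float64(0.0582), 'yaw', np.float64(-0.0218), array([-0.21,  0.67,  1.77, -0.  ,  0.69, -0.29]), array([ 0.5, -3.3, -2.1]), 0.0385, 8.95)
(np.float64(0.0011705261586225646), array([10.8, -2.9,  6.2]), 'tilt', array([ 0.0108, -0.0026]))
```

View pics/wrist9.png

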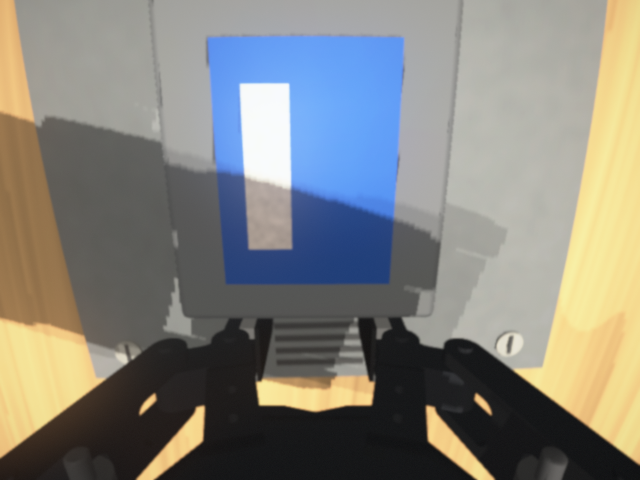

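play_rows:
  increments:
    - {"rx":0.005,"ry":0.001,"rz":0.001,"x":6,"y":-1,"z":2.5,"fingers":45}
    - {"rx":0.005,"ry":0.001,"rz":0,"x":6,"y":-1,"z":2,"fingers":45}
    - {"rx":0.003,"ry":0,"rz":0,"x":6,"y":-0.7,"z":1.5,"fingers":45}
    - {"rx":0.002,"ry":0,"rz":0,"x":6,"y":-0.7,"z":1,"fingers":45}
    - {"rx":0.002,"ry":0,"rz":0,"x":6,"y":-0.7,"z":1,"fingers":45}

```text
clock: 9.5
tool_pos: [0.5931, -0.0904, 0.0553]
ee_rot: [0.68, 0.733, -0.001, 0.005]
ft_force: [0.0, -7.6, 6.3]
grip_width: 0.038
```

```bash
python3 - <<'E'
from h import *
from plant import manip,vision
s=manip.observe();print(where(s));print(goto(s,(-120,4),52,-.023))
im=vision.read_camera("wrist");cv2.imwrite("pics/wrist10.png",im[:,:,::-1])
E
```

```text
(array([-144.1,    0. ]), np.float64(0.0553), 'yaw', np.float64(-0.021), array([-0.17,  0.67,  1.78, -0.01,  0.68, -0.23]), array([ 0. , -7.6,  6.3]), 0.038, 9.5)
(np.float64(0.001992986876674152), array([24. , -4.5,  3.3]), 'tilt', array([ 0.0065, -0.0088]))
```

View pics/wrist10.png

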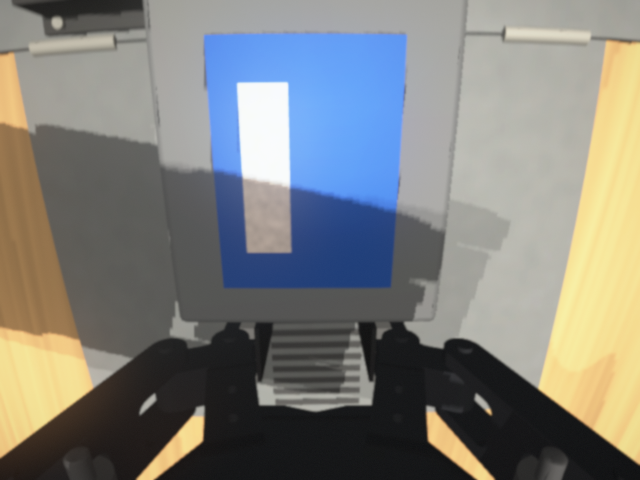

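```bash
cat >> h.py <<'E'
def back(c,uv,z):
    K=np.array([[c["fx"],0,c["cx"]],[0,c["fy"],c["cy"]],[0,0,1]])
    n=cv2.undistortPoints(np.array(uv,float).reshape(-1,1,2),K,np.array(c["dist_coeffs"])).reshape(-1,2)
    d=np.c_[n,np.ones(len(n))]@c["R"];o=-c["R"].T@c["t"]
    return o+d*((z-o[2])/d[:,2])[:,None]
def edges(s,v,L0,L1,R0,R1,z=.065,pu=PU):
    """image points: left edge top/bottom(tail corner), right edge top/bottom"""
    c=wristcam(v,s);P=np.array([rel(pu,p)*1000 for p in back(c,[L0,L1,R0,R1],z)]);print(P.round(1).tolist())
    a=[np.arctan2(*(P[i]-P[i+1])[::-1]) for i in (0,2)]
    yaw=np.mean(a);m=(P[1]+P[3])/2;print("yaws",np.round(a,4),"centre",(m+60*np.array([np.cos(yaw),np.sin(yaw)])).round(1),"width",np.linalg.norm(P[1]-P[3]).round(1),"tailyaw",np.arctan2(P[1][0]-P[3][0],-(P[1][1]-P[3][1])).round(4))
E
python3 - <<'E'
from h import *
from plant import manip,vision
s=manip.observe()
edges(s,vision.camera_params("wrist"),(148,20),(180,321),(465,20),(436,321))
E
```

```text
[[-37.4, 43.5], [-130.7, 46.5], [-39.1, -43.8], [-132.8, -42.9]]
yaws [-0.0318 -0.01  ] centre [-71.8   0.5] width 89.4 tailyaw 3.1186
```

play_rows:
  increments:
    - {"rx":0.003,"ry":0.003,"rz":-0.003,"x":8,"y":-1.5,"z":-0.5,"fingers":45}
    - {"rx":0.003,"ry":0.003,"rz":-0.003,"x":8,"y":-1.5,"z":0,"fingers":45}
    - {"rx":0.003,"ry":0.003,"rz":0,"x":8,"y":-1.2,"z":0,"fingers":45}

```text
clock: 9.85
tool_pos: [0.5875, -0.0656, 0.0559]
ee_rot: [0.679, 0.735, -0.001, -0.001]
ft_force: [0.6, -3.2, -1.1]
grip_width: 0.0386
```

```bash
python3 - <<'E'
from h import *
from plant import manip,vision
s=manip.observe();print(where(s));print(goto(s,(-90,2),55,-.015))
im=vision.read_camera("wrist");cv2.imwrite("pics/wrist11.png",im[:,:,::-1])
E
```

```text
(array([-118.8,    3.3]), np.float64(0.0559), 'yaw', np.float64(-0.0158), array([-0.13,  0.66,  1.8 , -0.  ,  0.69, -0.21]), array([ 0.6, -3.2, -1.1]), 0.0386, 9.85)
(np.float64(-0.0007809237384726053), array([28.9,  0.8,  0.9]), 'tilt', array([-0.002 , -0.0002]))
```

View pics/wrist11.png

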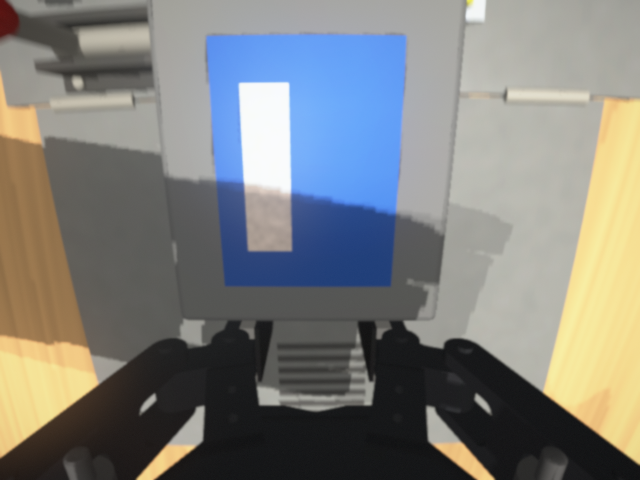

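```bash
python3 - <<'E'
from h import *
from plant import manip,vision
s=manip.observe()
edges(s,vision.camera_params("wrist"),(150,20),(181,321),(464,20),(436,321))
v=vision.camera_params("wrist");c=wristcam(v,s)
U=[[0,-.055,.029],[0,-.053,.029],[0,.053,.029],[-.009,.1,.076]]
print(proj(w(PU,U),c))
im=cv2.imread("pics/wrist11.png");cv2.imwrite("pics/w11.png",cv2.resize(im[0:70,400:560],None,fx=5,fy=5,interpolation=cv2.INTER_CUBIC))
E
```

```text
[[-11.6, 47.8], [-106.2, 50.1], [-13.1, -40.0], [-107.3, -39.5]]
yaws [-0.0245 -0.0053] centre [-46.7   4.4] width 89.7 tailyaw 3.1292
[[467.35052611  10.77072062]
 [462.08749387  10.63705735]
 [176.23308836  15.02424121]
 [-48.12918273  18.08435385]]
```

View pics/w11.png

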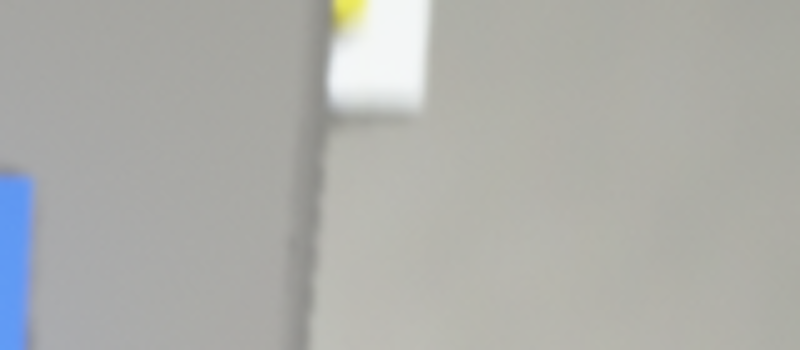

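play_rows:
  increments:
    - {"rx":0,"ry":0.001,"rz":0.004,"x":8,"y":0.2,"z":0,"fingers":45}
    - {"rx":0,"ry":0.001,"rz":0.002,"x":8,"y":0.2,"z":0,"fingers":45}

```text
clock: 10.1
tool_pos: [0.5862, -0.0479, 0.0558]
ee_rot: [0.681, 0.733, -0.0, -0.002]
ft_force: [-0.0, -2.6, 0.7]
grip_width: 0.0386
```

```bash
python3 - <<'E'
from h import *
from plant import manip,vision
s=manip.observe();print(where(s));print(goto(s,(-90,2),55,-.015))
E
```

```text
(array([-101.1,    2.9]), np.float64(0.0558), 'yaw', np.float64(-0.0215), array([-0.1 ,  0.66,  1.8 ,  0.  ,  0.68, -0.18]), array([-0. , -2.6,  0.7]), 0.0386, 10.1)
(np.float64(-0.0065332629525549635), array([11.1,  0.8,  0.8]), 'tilt', array([-0.0031,  0.002 ]))
```

play_rows:
  increments:
    - {"rx":-0.001,"ry":0,"rz":0,"x":8,"y":0.7,"z":0,"fingers":45}
    - {"rx":-0.001,"ry":0,"rz":0,"x":8,"y":0.7,"z":0,"fingers":45}

```text
clock: 10.3
tool_pos: [0.5861, -0.0306, 0.0559]
ee_rot: [0.681, 0.733, 0.0, -0.001]
ft_force: [-0.3, -4.0, 0.7]
grip_width: 0.0386
```

```bash
python3 - <<'E'
from h import *
from plant import manip,vision
s=manip.observe();print(where(s));print(goto(s,(-90,2),55,-.015))
im=vision.read_camera("wrist");cv2.imwrite("pics/wrist12.png",im[:,:,::-1])
E
```

```text
(array([-83.9,   1.3]), np.float64(0.0559), 'yaw', np.float64(-0.0214), array([-0.07,  0.66,  1.81,  0.  ,  0.68, -0.15]), array([-0.3, -4. ,  0.7]), 0.0386, 10.3)
(np.float64(-0.006364676474541309), array([-6.1, -0.6,  0.9]), 'tilt', array([-0.0016,  0.0019]))
```

View pics/wrist12.png

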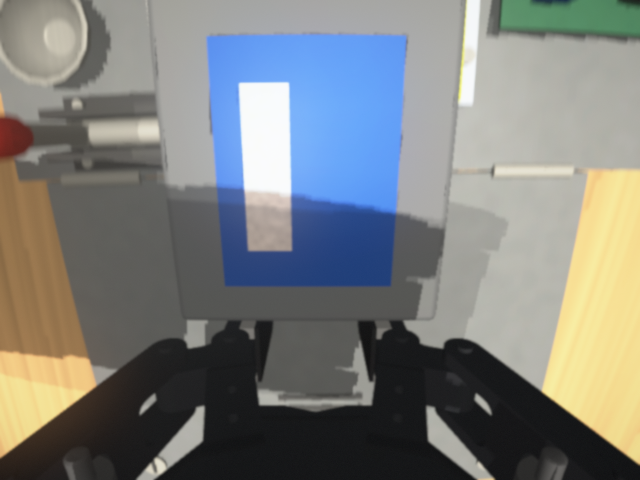

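```bash
python3 - <<'E'
from h import *
from plant import manip,vision
s=manip.observe()
edges(s,vision.camera_params("wrist"),(150,20),(181,320),(464,20),(436,320))
v=vision.camera_params("wrist");c=wristcam(v,s)
U=[[0,-.057,.029],[0,-.053,.029],[0.03,-.057,.029],[0.03,-.053,.029],[-.009,.1,.067]]
print(proj(w(PU,U),c))
im=cv2.imread("pics/wrist12.png");cv2.imwrite("pics/w12.png",cv2.resize(im[0:200,400:560],None,fx=4,fy=3,interpolation=cv2.INTER_CUBIC))
E
```

```text
[[23.8, 45.1], [-70.4, 47.8], [21.8, -42.9], [-72.1, -41.8]]
yaws [-0.0287 -0.0122] centre [-11.3   1.8] width 89.6 tailyaw 3.1228
[[458.35968733 107.94267924]
 [448.35865984 107.95195955]
 [463.85447685  24.80923779]
 [453.39084867  24.65431226]
 [ -6.33018771 147.63682293]]
```

View pics/w12.png

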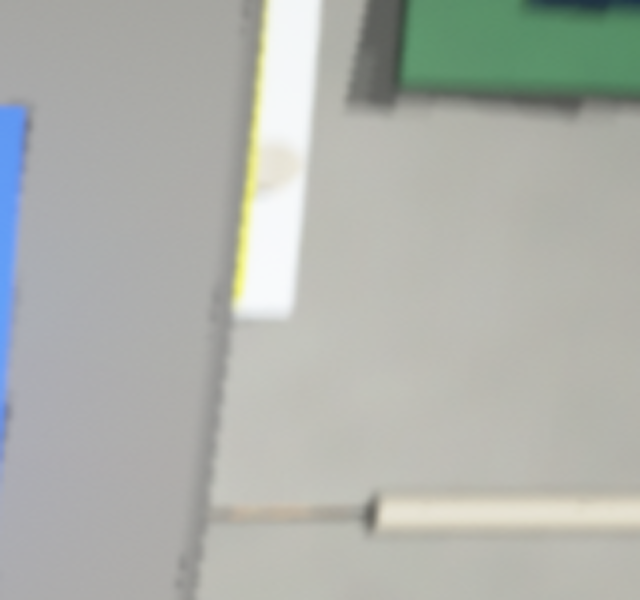

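play_rows:
  increments:
    - {"rx":-0.001,"ry":0,"rz":0,"x":8,"y":0.2,"z":0,"fingers":45}
    - {"rx":-0.001,"ry":0,"rz":0,"x":8,"y":0.2,"z":0,"fingers":45}
    - {"rx":0,"ry":0,"rz":-0.001,"x":8,"y":0.2,"z":0,"fingers":45}

```text
clock: 10.65
tool_pos: [0.5848, -0.0039, 0.0559]
ee_rot: [0.68, 0.733, 0.001, -0.001]
ft_force: [-0.2, -3.7, -0.2]
grip_width: 0.0385
```

```bash
python3 - <<'E'
from h import *
from plant import manip,vision
s=manip.observe();print(where(s))
im=vision.read_camera("wrist");cv2.imwrite("pics/wrist13.png",im[:,:,::-1])
E
```

```text
(array([-57.2,   0.2]), np.float64(0.0559), 'yaw', np.float64(-0.02), array([-0.03,  0.65,  1.81,  0.  ,  0.67, -0.11]), array([-0.2, -3.7, -0.2]), 0.0385, 10.65)
```

View pics/wrist13.png

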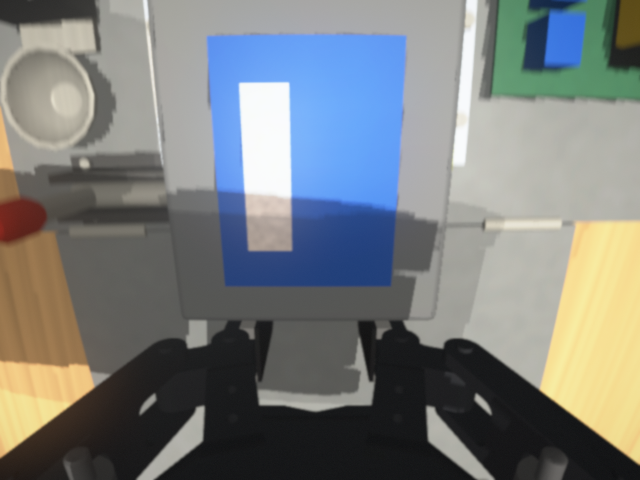

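```bash
python3 - <<'E'
from h import *
from plant import manip,vision
s=manip.observe()
v=vision.camera_params("wrist");c=wristcam(v,s)
U=[[0.07,-.057,.029],[0.07,.057,.029],[0.07,-.053,.029],[0.07,.053,.029]]
print(proj(w(PU,U),c))
edges(s,v,(150,20),(181,320),(464,20),(436,320))
im=cv2.imread("pics/wrist13.png")
a=cv2.resize(im[0:190,130:190],None,fx=6,fy=3,interpolation=cv2.INTER_CUBIC);b=cv2.resize(im[0:190,430:500],None,fx=6,fy=3,interpolation=cv2.INTER_CUBIC)
cv2.imwrite("pics/w13.png",np.hstack([a,b]))
E
```

```text
[[462.95460031 -13.56834681]
 [153.47830923  -6.71326687]
 [452.32093537 -13.83391011]
 [163.98220196  -7.44318848]]
[[50.4, 44.1], [-43.8, 46.7], [48.6, -44.0], [-45.5, -43.0]]
yaws [-0.0271 -0.0109] centre [15.3  0.7] width 89.6 tailyaw 3.1231
```

View pics/w13.png

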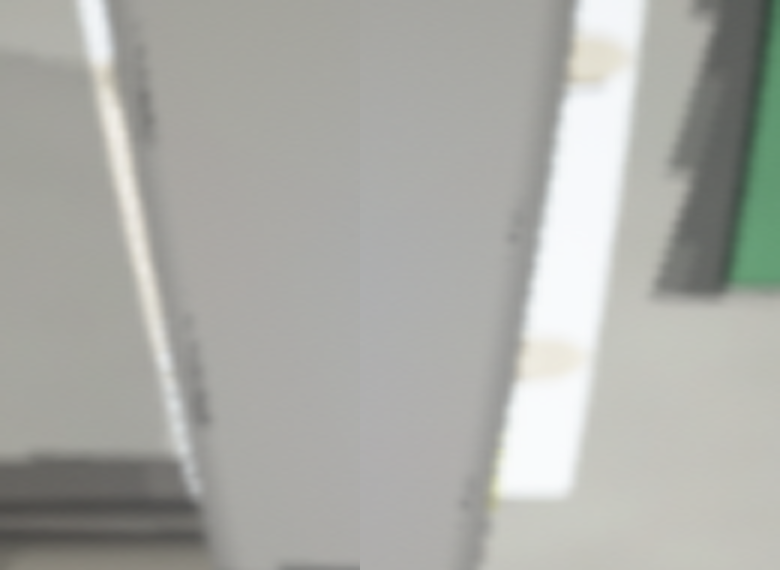

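```bash
python3 - <<'E'
from h import *
from plant import manip,vision
s=manip.observe()
v=vision.camera_params("wrist");c=wristcam(v,s)
P=back(c,[(161.7,160),(465.3,160),(143.7,5),(477,5)],.007);print([ (rel(PU,p)*1000).round(1).tolist() for p in P])
E
```

```text
[[7.3, 70.6], [4.6, -72.1], [73.5, 70.7], [70.6, -72.0]]
```

play_rows:
  increments:
    - {"rx":0,"ry":0,"rz":0,"x":8,"y":0.2,"z":0,"fingers":45}
    - {"rx":0,"ry":0,"rz":0,"x":8,"y":0.2,"z":0,"fingers":45}
    - {"rx":0,"ry":0,"rz":-0.001,"x":8,"y":0,"z":0,"fingers":45}
    - {"rx":0,"ry":0,"rz":-0.001,"x":6,"y":0,"z":0,"fingers":45}

```text
clock: 11.1
tool_pos: [0.5825, 0.0294, 0.0558]
ee_rot: [0.679, 0.734, 0.001, -0.001]
ft_force: [0.0, -4.3, -1.0]
grip_width: 0.0383
```

```bash
python3 - <<'E'
from h import *
from plant import manip,vision
s=manip.observe();print(where(s))
im=vision.read_camera("wrist");cv2.imwrite("pics/wrist14.png",im[:,:,::-1])
E
```

```text
(array([-23.8,  -0.8]), np.float64(0.0558), 'yaw', np.float64(-0.0176), array([ 0.03,  0.65,  1.82,  0.  ,  0.67, -0.05]), array([ 0. , -4.3, -1. ]), 0.0383, 11.1)
```

View pics/wrist14.png

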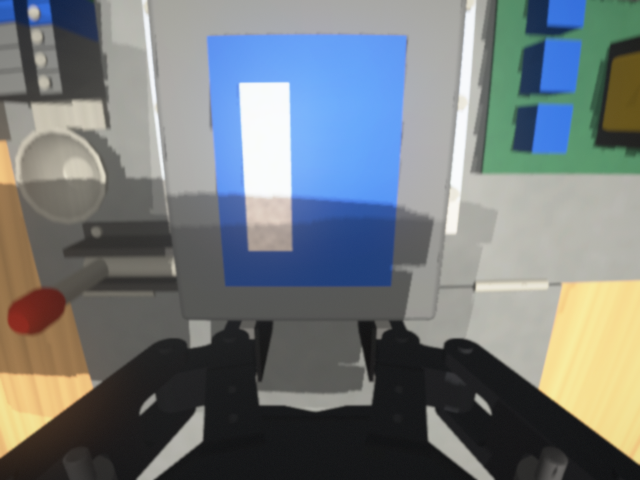

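play_rows:
  increments:
    - {"rx":0,"ry":0,"rz":-0.001,"x":5,"y":-0.2,"z":0,"fingers":45}
    - {"rx":0,"ry":0,"rz":0,"x":4,"y":-0.2,"z":0,"fingers":45}
    - {"rx":0,"ry":0,"rz":0,"x":3,"y":-0.2,"z":0,"fingers":45}

```text
clock: 11.45
tool_pos: [0.5808, 0.043, 0.0558]
ee_rot: [0.679, 0.735, 0.001, -0.001]
ft_force: [0.4, -3.5, 0.2]
grip_width: 0.0386
```

```bash
python3 - <<'E'
from h import *
from plant import manip,vision
s=manip.observe();print(where(s))
E
```

```text
(array([-10.1,  -0.3]), np.float64(0.0558), 'yaw', np.float64(-0.016), array([ 0.05,  0.65,  1.82,  0.01,  0.67, -0.03]), array([ 0.4, -3.5,  0.2]), 0.0386, 11.45)
```

play_rows:
  increments:
    - {"rx":0,"ry":0,"rz":0,"x":2.5,"y":-0.1,"z":0,"fingers":45}
    - {"rx":0,"ry":0,"rz":0,"x":2,"y":-0.1,"z":0,"fingers":45}

```text
clock: 11.65
tool_pos: [0.5808, 0.0468, 0.056]
ee_rot: [0.678, 0.735, 0.001, -0.0]
ft_force: [3.8, -18.6, 1.7]
grip_width: 0.0383
```

```bash
python3 - <<'E'
from h import *
from plant import manip,vision
s=manip.observe();print(where(s))
im=vision.read_camera("wrist");cv2.imwrite("pics/wrist15.png",im[:,:,::-1])
E
```

```text
(array([-6.3, -0.7]), np.float64(0.056), 'yaw', np.float64(-0.0146), array([ 0.06,  0.65,  1.82,  0.  ,  0.67, -0.02]), array([  3.8, -18.6,   1.7]), 0.0383, 11.65)
```

View pics/wrist15.png

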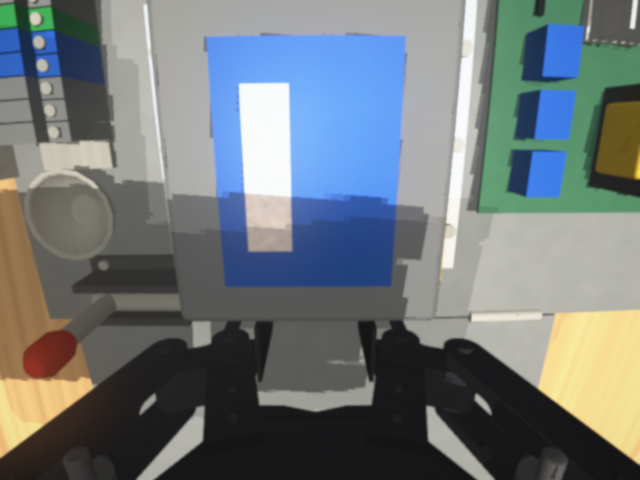

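play_rows:
  increments:
    - {"rx":0,"ry":0,"rz":0,"x":0.5,"y":0,"z":0,"fingers":45}
    - {"rx":0,"ry":0,"rz":0,"x":0,"y":0,"z":0,"fingers":45}
    - {"rx":0,"ry":0,"rz":0,"x":-2,"y":0,"z":0,"fingers":45}
    - {"rx":0,"ry":0,"rz":0,"x":-10,"y":0,"z":0,"fingers":45}
    - {"rx":0,"ry":0,"rz":0,"x":-30,"y":0,"z":0,"fingers":45}
    - {"rx":0,"ry":0,"rz":0,"x":-30,"y":0,"z":0,"fingers":45}

```text
clock: 12.3
tool_pos: [0.5866, -0.0237, 0.0559]
ee_rot: [0.676, 0.737, 0.001, -0.001]
ft_force: [0.1, -0.5, 0.9]
grip_width: 0.0387
```

play_rows:
  increments:
    - {"rx":0,"ry":0,"rz":0,"x":-20,"y":0,"z":-40,"fingers":0}
    - {"rx":0,"ry":0,"rz":0,"x":0,"y":0,"z":-45,"fingers":0}
    - {"rx":0,"ry":0,"rz":0,"x":0,"y":0,"z":-45,"fingers":0}
    - {"rx":0,"ry":0,"rz":0,"x":0,"y":0,"z":-45,"fingers":0}
    - {"rx":0,"ry":0,"rz":0,"x":0,"y":0,"z":0,"fingers":0}

```text
clock: 12.8
tool_pos: [0.5873, -0.051, 0.2351]
ee_rot: [0.679, 0.734, 0.0, -0.003]
ft_force: [0.6, -1.1, -0.5]
grip_width: 0.0002
```

```bash
python3 - <<'E'
from h import *
from plant import manip,vision
s=manip.observe();print(where(s));print(goto(s,(-10,128),110,0))
im=vision.read_camera("wrist");cv2.imwrite("pics/wrist16.png",im[:,:,::-1])
E
```

```text
(array([-104.2,    2.1]), np.float64(0.2351), 'yaw', np.float64(-0.0162), array([-0.11,  0.4 ,  1.72,  0.01,  1.02, -0.19]), array([ 0.6, -1.1, -0.5]), 0.0002, 12.8)
(np.float64(-0.016212090762769193), array([  94.2, -125.9,  125.1]), 'tilt', array([-0.0039,  0.0048]))
```

View pics/wrist16.png

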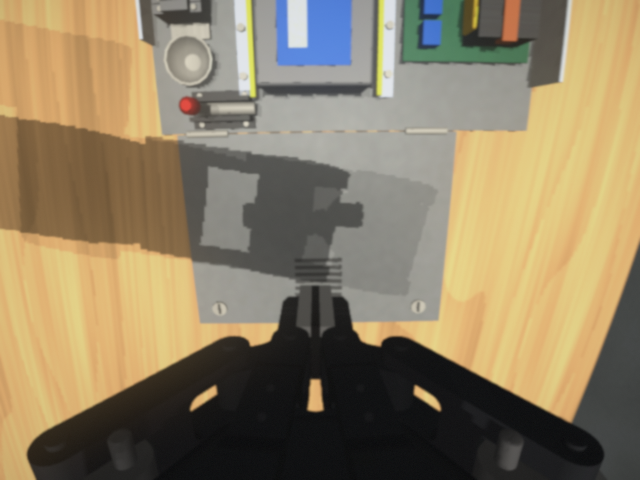

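```bash
python3 - <<'E'
from h import *
from plant import manip,vision
im=cv2.imread("pics/wrist16.png")
cv2.imwrite("pics/w16.png",cv2.resize(im[0:140,160:410],None,fx=3.2,fy=3.2,interpolation=cv2.INTER_CUBIC))
s=manip.observe();c=wristcam(vision.camera_params("wrist"),s)
U=[[0,-.055,.029],[0,.055,.029],[.004,-.045,.067],[.004,.045,.067],[.004,-.045,.006],[.004,.045,.006],[-.009,.1,.067]]
pu=PU+[0,0,0]
print(((proj(w(pu,U),c)-[160,0])*3.2).round(1).tolist())
E
```

```text
[[712.4, 304.9], [303.2, 311.5], [699.1, 271.5], [316.8, 277.8], [663.8, 298.4], [350.7, 303.5], [92.8, 342.2]]
```

View pics/w16.png

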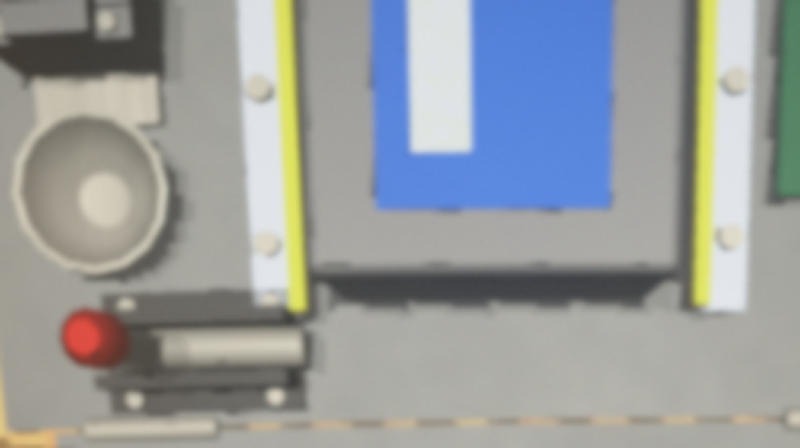

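play_rows:
  increments:
    - {"rx":-0.003,"ry":0,"rz":-0.015,"x":23,"y":-32,"z":0,"fingers":0}
    - {"rx":0,"ry":0,"rz":0,"x":23,"y":-32,"z":0,"fingers":0}
    - {"rx":0,"ry":0,"rz":0,"x":23,"y":-32,"z":0,"fingers":0}
    - {"rx":0,"ry":0,"rz":0,"x":23,"y":-32,"z":0,"fingers":0}
    - {"rx":0,"ry":0,"rz":0,"x":0,"y":0,"z":0,"fingers":0}
    - {"rx":0,"ry":0,"rz":0,"x":0,"y":0,"z":0,"fingers":0}

```text
clock: 13.45
tool_pos: [0.4408, 0.0303, 0.227]
ee_rot: [0.674, 0.739, -0.002, -0.008]
ft_force: [-0.1, 0.0, 0.5]
grip_width: 0.0002
```

```bash
python3 - <<'E'
from h import *
from plant import manip,vision
s=manip.observe();print(where(s));print(goto(s,(-8,130),110,0))
im=vision.read_camera("wrist");cv2.imwrite("pics/wrist17.png",im[:,:,::-1])
E
```

```text
(array([ -9.4, 140.2]), np.float64(0.227), 'yaw', np.float64(-0.0027), array([ 0.04,  0.2 ,  2.04,  0.01,  0.92, -0.06]), array([-0.1,  0. ,  0.5]), 0.0002, 13.45)
(np.float64(-0.0027252900531955504), array([  1.4,  10.2, 117. ]), 'tilt', array([-0.0145,  0.0067]))
```

View pics/wrist17.png

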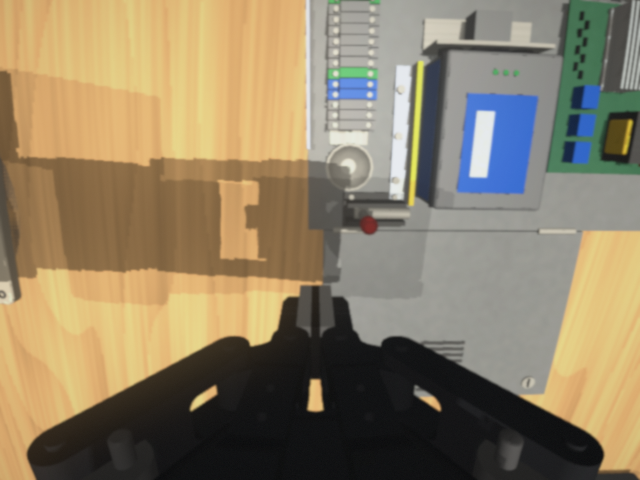

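play_rows:
  increments:
    - {"rx":-0.012,"ry":-0.005,"rz":0,"x":0,"y":4,"z":35,"fingers":0}
    - {"rx":0,"ry":0,"rz":0,"x":0,"y":0,"z":40,"fingers":0}
    - {"rx":0,"ry":0,"rz":0,"x":0,"y":0,"z":35,"fingers":0}
    - {"rx":0,"ry":0,"rz":0,"x":0,"y":0,"z":20,"fingers":0}
    - {"rx":0,"ry":0,"rz":0,"x":0,"y":0,"z":0,"fingers":0}
    - {"rx":0,"ry":0,"rz":0,"x":0,"y":0,"z":0,"fingers":0}

```text
clock: 14.1
tool_pos: [0.4509, 0.0286, 0.0911]
ee_rot: [0.675, 0.738, 0.002, -0.0]
ft_force: [0.2, 0.4, -0.5]
grip_width: 0.0003
```

```bash
python3 - <<'E'
from h import *
from plant import manip,vision
s=manip.observe();print(where(s));print(goto(s,(-9,125),71,0))
im=vision.read_camera("wrist");cv2.imwrite("pics/wrist18.png",im[:,:,::-1])
E
```

```text
(array([-12.1, 130.4]), np.float64(0.0911), 'yaw', np.float64(-0.0069), array([ 0.04,  0.46,  2.1 ,  0.01,  0.57, -0.06]), array([ 0.2,  0.4, -0.5]), 0.0003, 14.1)
(np.float64(-0.0068719802639884975), array([ 3.1,  5.4, 20.1]), 'tilt', array([0.0018, 0.003 ]))
```

View pics/wrist18.png

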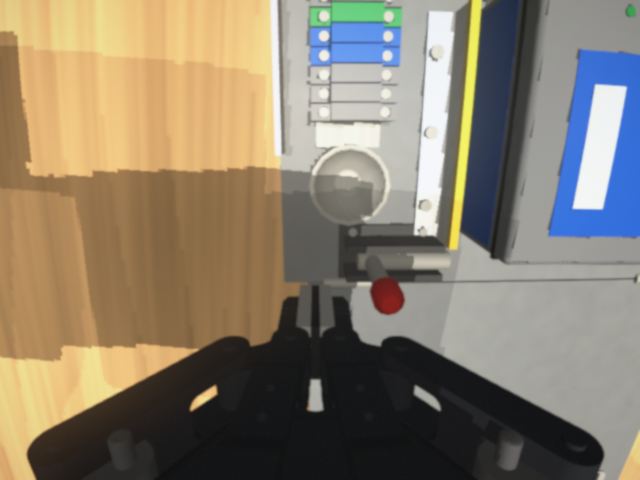

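play_rows:
  increments:
    - {"rx":0,"ry":0,"rz":-0.006,"x":4.5,"y":-2,"z":20,"fingers":0}
    - {"rx":0,"ry":0,"rz":0,"x":0,"y":0,"z":2,"fingers":0}
    - {"rx":0,"ry":0,"rz":0,"x":0,"y":0,"z":0,"fingers":0}

```text
clock: 14.45
tool_pos: [0.4521, 0.0327, 0.0723]
ee_rot: [0.673, 0.739, 0.004, 0.002]
ft_force: [0.3, -0.5, -0.3]
grip_width: -0.0002
```

```bash
python3 - <<'E'
from h import *
from plant import manip,vision
s=manip.observe();print(where(s));print(goto(s,(-7.5,118),71,0))
im=vision.read_camera("wrist");cv2.imwrite("pics/wrist19.png",im[:,:,::-1])
im=vision.read_camera("scene");cv2.imwrite("pics/scene19.png",cv2.resize(im[180:300,260:440,::-1],None,fx=4,fy=4,interpolation=cv2.INTER_CUBIC))
E
```

```text
(array([ -8.1, 128.7]), np.float64(0.0723), 'yaw', np.float64(-0.0015), array([ 0.04,  0.5 ,  2.11,  0.01,  0.52, -0.05]), array([ 0.3, -0.5, -0.3]), -0.0002, 14.45)
(np.float64(-0.0015398954050125369), array([ 0.6, 10.7,  1.3]), 'tilt', array([0.0092, 0.0033]))
```

View pics/wrist19.png

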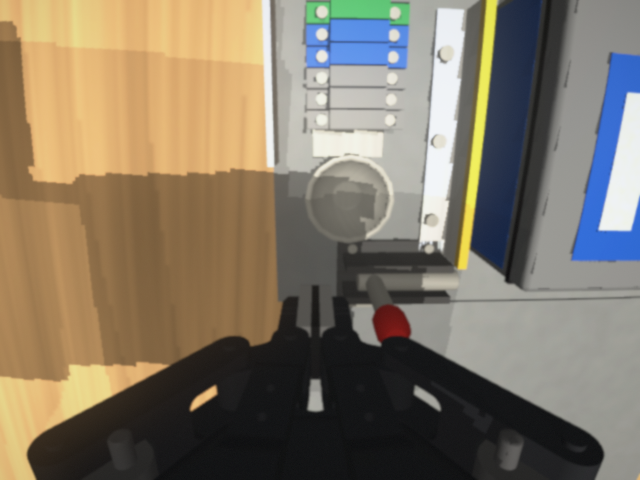

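View pics/scene19.png

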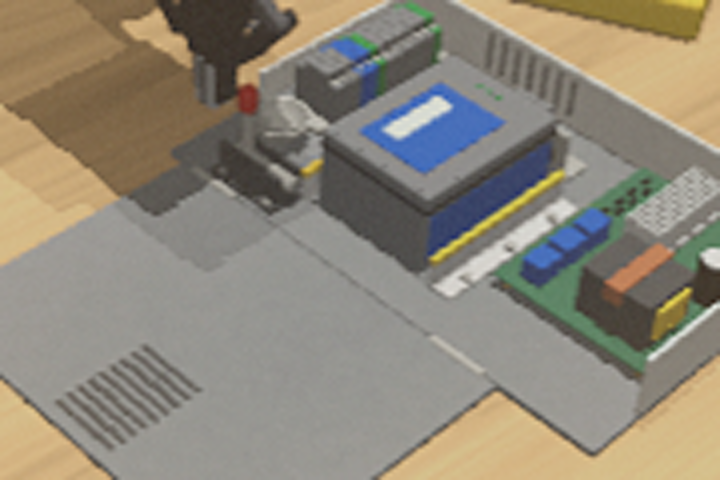

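play_rows:
  increments:
    - {"rx":0.008,"ry":0,"rz":0,"x":0.5,"y":5,"z":1,"fingers":0}
    - {"rx":0,"ry":0,"rz":0,"x":0,"y":5,"z":0,"fingers":0}
    - {"rx":0,"ry":0,"rz":0,"x":0,"y":5,"z":0,"fingers":0}
    - {"rx":0,"ry":0,"rz":0,"x":0,"y":4,"z":0,"fingers":0}

```text
clock: 14.95
tool_pos: [0.4716, 0.0349, 0.0731]
ee_rot: [0.673, 0.739, 0.001, -0.001]
ft_force: [-2.2, -0.7, -1.7]
grip_width: 0.0003
```

```bash
python3 - <<'E'
from h import *
from plant import manip,vision
s=manip.observe();print(where(s));print(goto(s,(-7.5,118),71,0))
im=vision.read_camera("wrist");cv2.imwrite("pics/wrist20.png",im[:,:,::-1])
im=vision.read_camera("scene");cv2.imwrite("pics/scene20.png",cv2.resize(im[180:300,260:440,::-1],None,fx=4,fy=4,interpolation=cv2.INTER_CUBIC))
E
```

```text
(array([ -7.8, 109.1]), np.float64(0.0731), 'yaw', np.float64(-0.0018), array([ 0.05,  0.52,  2.06,  0.  ,  0.56, -0.05]), array([-2.2, -0.7, -1.7]), 0.0003, 14.95)
(np.float64(-0.0018001807489462784), array([ 0.3, -8.9,  2.1]), 'tilt', array([0.0002, 0.0025]))
```

View pics/wrist20.png

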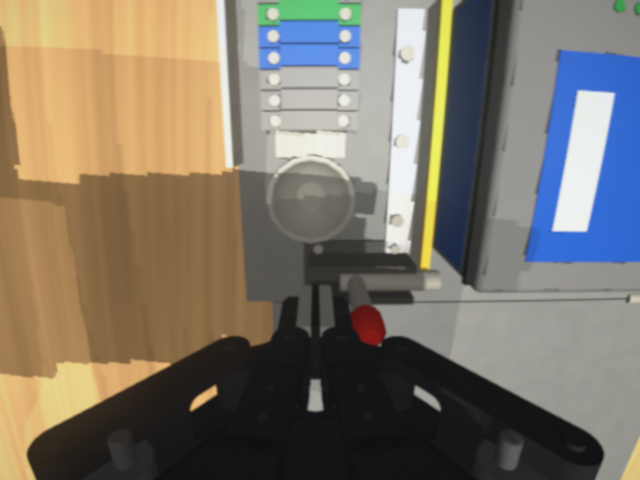

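View pics/scene20.png

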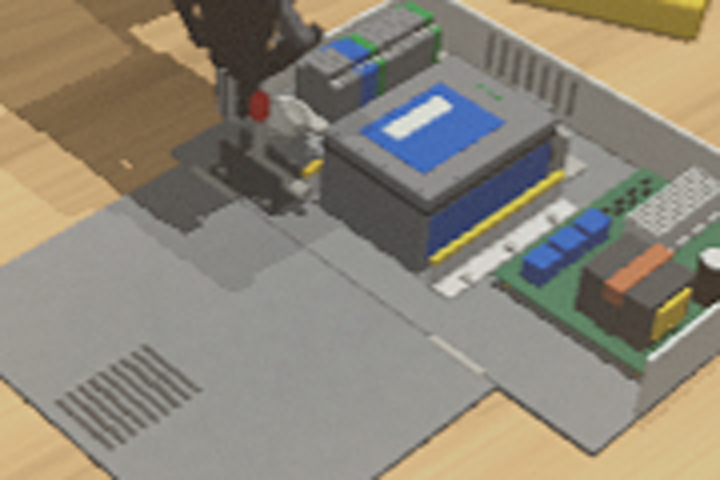

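play_rows:
  increments:
    - {"rx":0,"ry":0,"rz":0,"x":0,"y":5,"z":0.5,"fingers":0}
    - {"rx":0,"ry":0,"rz":0,"x":0,"y":5,"z":0.5,"fingers":0}
    - {"rx":0,"ry":0,"rz":0,"x":0,"y":5,"z":0.5,"fingers":0}

```text
clock: 15.35
tool_pos: [0.4873, 0.0364, 0.0717]
ee_rot: [0.673, 0.739, 0.001, -0.001]
ft_force: [-2.2, -0.3, 1.1]
grip_width: -0.0
```

play_rows:
  increments:
    - {"rx":0,"ry":0,"rz":0,"x":0,"y":3,"z":0.5,"fingers":0}
    - {"rx":0,"ry":0,"rz":0,"x":0,"y":3,"z":0.5,"fingers":0}

```text
clock: 15.55
tool_pos: [0.4905, 0.0367, 0.0703]
ee_rot: [0.673, 0.739, -0.002, -0.004]
ft_force: [-16.5, -2.2, 14.6]
grip_width: -0.0
```

```bash
python3 - <<'E'
from h import *
from plant import manip,vision
s=manip.observe();print(where(s))
im=vision.read_camera("wrist");cv2.imwrite("pics/wrist21.png",im[:,:,::-1])
E
```

```text
(array([-7.7, 90.1]), np.float64(0.0703), 'yaw', np.float64(-0.0017), array([ 0.05,  0.55,  2.01,  0.  ,  0.59, -0.05]), array([-16.5,  -2.2,  14.6]), -0.0, 15.55)
```

View pics/wrist21.png

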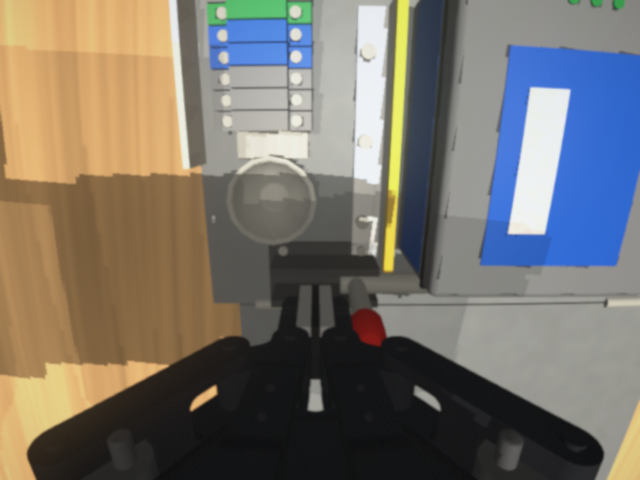

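```bash
python3 - <<'E'
from h import *
from plant import manip,vision
s=manip.observe();v=vision.camera_params("wrist");c=wristcam(v,s)
for uv,z in [((369,327),.07),((358,290),.052),((422,290),.02),((388,268),.029),((425,290),.067)]:
    print(uv,z,(rel(PU,back(c,[uv],z)[0])*1000).round(1))
print(proj(w(PU,[[-.007,.069,.067],[-.007,.0255,.02]]),c))
im=cv2.imread("pics/wrist21.png");cv2.imwrite("pics/w21.png",cv2.resize(im[230:380,280:480],None,fx=4,fy=4,interpolation=cv2.INTER_CUBIC))
E
```

```text
(369, 327) 0.07 [-4.6 69.3]
(358, 290) 0.052 [ 2.3 71.8]
(422, 290) 0.02 [-13.1  34.1]
(388, 268) 0.029 [ 3.  54.8]
(425, 290) 0.067 [ 9.4 48.3]
[[368.39370787 328.20810647]
 [439.42436247 279.31072918]]
```

View pics/w21.png

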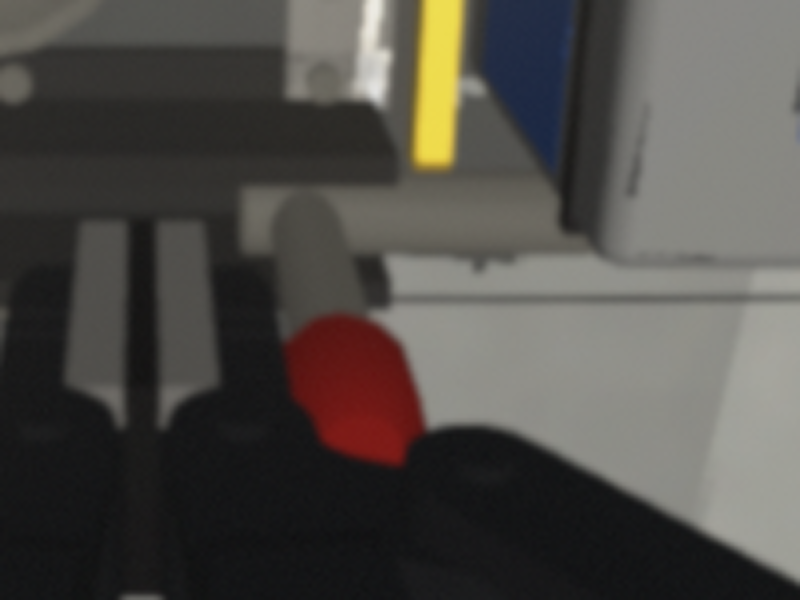

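play_rows:
  increments:
    - {"rx":0,"ry":0,"rz":0,"x":0,"y":0.5,"z":-0.5,"fingers":0}
    - {"rx":0,"ry":0,"rz":0,"x":0,"y":-8,"z":-1,"fingers":0}
    - {"rx":0,"ry":0,"rz":0,"x":0,"y":-25,"z":0,"fingers":0}
    - {"rx":0,"ry":0,"rz":0,"x":0,"y":-10,"z":-40,"fingers":0}
    - {"rx":0,"ry":0,"rz":0,"x":0,"y":0,"z":-45,"fingers":0}
    - {"rx":0,"ry":0,"rz":0,"x":0,"y":0,"z":-45,"fingers":0}
    - {"rx":0,"ry":0,"rz":0,"x":0,"y":0,"z":-30,"fingers":0}
    - {"rx":0,"ry":0,"rz":0,"x":0,"y":0,"z":0,"fingers":0}

```text
clock: 16.4
tool_pos: [0.4486, 0.0323, 0.2368]
ee_rot: [0.673, 0.739, -0.001, -0.002]
ft_force: [0.2, 0.2, -0.5]
grip_width: -0.0004
```

```bash
python3 - <<'E'
from h import *
from plant import manip,vision
s=manip.observe();print(where(s))
im=vision.read_camera("wrist")[:,:,::-1];cv2.imwrite("pics/wrist22.png",im)
cv2.imwrite("pics/w22.png",cv2.resize(im[30:260,300:620],None,fx=2.5,fy=2.5,interpolation=cv2.INTER_CUBIC))
im=vision.read_camera("scene");cv2.imwrite("pics/scene22.png",im[:,:,::-1])
E
```

```text
(array([ -8.2, 132.3]), np.float64(0.2368), 'yaw', np.float64(-0.0017), array([ 0.04,  0.19,  2.02,  0.  ,  0.93, -0.05]), array([ 0.2,  0.2, -0.5]), -0.0004, 16.4)
```

View pics/w22.png

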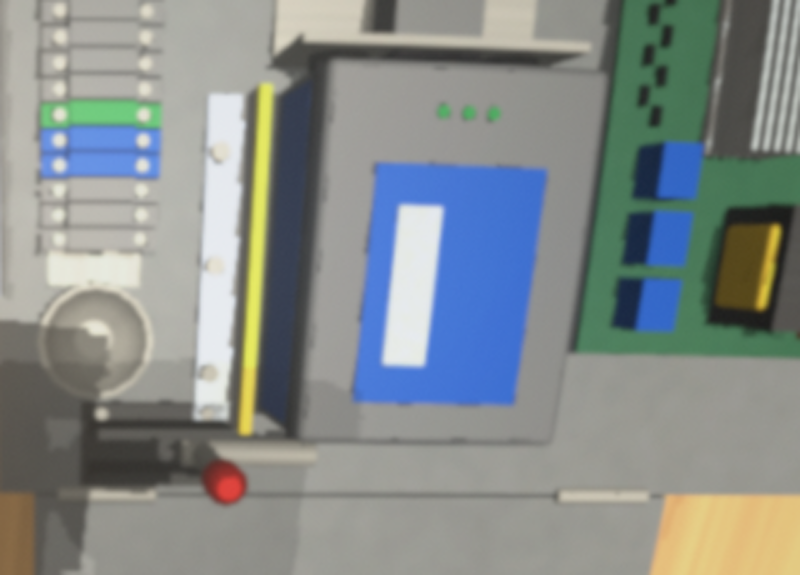

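View pics/scene22.png

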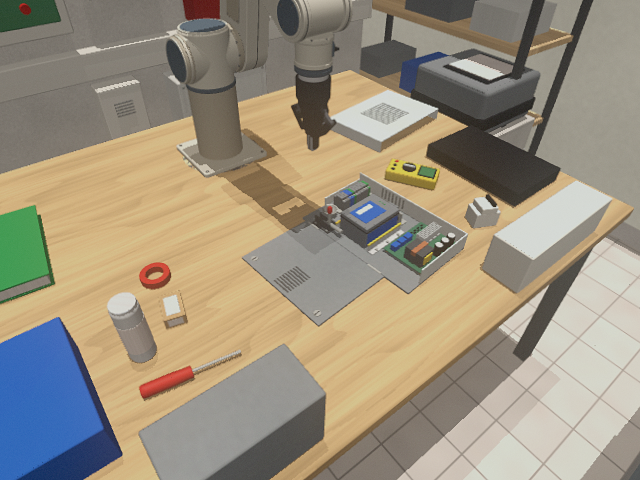

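```bash
python3 - <<'E'
from h import *
from plant import manip,vision
s=manip.observe();v=vision.camera_params("wrist");c=wristcam(v,s)
cv=lambda a:(np.array(a,float)+.5)/2.5-.5+[300,30]
for uv,z in [((228,484),.074),((316,453),.02),((245,432),.029),((267,85),.029)]:
    print(uv,z,(rel(PU,back(c,[cv(uv)],z)[0])*1000).round(1))
pv=cv([[605,70],[549,442],[297,436],[330,56]])
packz(s,v,pv);packw(s,v,pv)
E
```

```text
(228, 484) 0.074 [-5.9 73.6]
(316, 453) 0.02 [-7.6 28.7]
(245, 432) 0.029 [ 2.3 58.9]
(267, 85) 0.029 [121.9  58.4]
packz unit mm [65.53234762  1.13376485] yaw -0.013082992027692253 dz -0.012762943467480366 [[0.6, 0.3], [0.2, -0.5], [-0.4, -0.1], [-0.4, 0.3]]
pack unit mm [65.06011081  6.57950902] yaw -0.01190620007265708 [[3.6, -2.5], [2.1, 3.1], [-2.7, 3.6], [-2.6, -2.7]]
```

```bash
python3 - <<'E'
from plant import order
print(order.job_done())
E
```

```text
the job is handed in; nothing more can be done
None
```

The pack is home against the stops between the rails, the bolt is across behind it, and the job is handed in at about 16.5 s of the 72 s. The hand-in gave no verdict.

**What I did:**
- I squared the pack up by pushing its side with two fingers.
- I pushed it straight in from the tail until the force rose to about 19 N at the stops.
- I backed off, then pushed the bolt post across with the closed fingertips until it met its end stop, at about 17 N along the bolt. I then moved the arm clear.

**What the last checks showed:**
- **Pack:** the nose is about 123 mm down the lane (the stops are at 124 mm). The pack is about 1–3 mm off centre and turned about -0.013 rad.
- **Bolt:** the knob is about 70 mm across from the lane's middle and the rod tip about 26 mm, which means fully across.
- **Other loose things:** they looked unmoved in the last scene picture, which I judged by eye and did not measure.
- **Robot:** it was touching nothing at hand-in.

**Where checks disagreed:** in the last wrist view the near rail measured about 3.5 mm too far to the side, so I corrected the bolt figures and the pack's sideways position by that amount. Uncorrected, two fits of the pack's sideways position in that view gave 1.1 and 6.6 mm, both within the 8.5 mm limit. During the bolt push the wrist also felt about 15 N of upward force at the end, which went away once I backed off.

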